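# Change the coin cells and lock the old ones away

### The job

Change the coin cells on the three sensor boards: push the cap of the amber child-resistant vial down, turn it anticlockwise past its ratchet and take it off, then put every spent cell (marked with a black cross, on the boards and loose on the bench) into the vial, and fit a fresh cell from the pink pad fully home in each holder. Cells go straight out and in along the holder, under its steel clip, without straining the clip. Put the cap back, push it down and turn it clockwise until it locks, and leave the other things on the bench where they are.

Things in the scene. Friction and masses are not known exactly. Their poses are not given: they have to be found in the camera images.
- vial: Amber plastic vial, 70 mm in diameter, fixed upright in a black foot 104 mm across. Origin at the centre of the foot's underside on the bench, z up, x towards the black (locked) mark on its shoulder. Inner floor 6.5 mm above the bench; shoulder sloping from z = 60 to 66 mm; above it a neck 43 mm in outer and 38 mm in inner diameter, rim at z = 84 mm.
- seal (a joint): Height of the sprung white sealing ring (38 mm inner, 43 mm outer diameter) that stands in the vial's mouth under the cap, m: 0 with the cap locked, -0.0065 pressed to the bottom, +0.003 with the cap unlocked or off (its top is then 93.5 mm above the bench). It pushes up with 9 N at 0, and 1.5 N more for every mm pressed.
- cap_locked (a point): On the vial's axis, 89 mm above the bench: the cap's centre lies here when locked. Axes as the vial's. Below it the neck carries three bayonet bars, 120 degrees apart, out to radius 26 mm, undersides at z = 80 mm, each with a 4 mm deep ratchet tooth and an end stop; the cap's lugs sit under them.
- open_mark (a point): Green mark on the vial's shoulder, 65 degrees anticlockwise (from above) of the black mark: the ridge of a cap opened or put on stands over it. To close: set the cap over the neck so (within 20 degrees; plus 120 or 240 is as good), where it rests 3 mm above its locked height; push down 5 mm, turn clockwise 65 degrees to the stop, let go.
- cap_center (a point): White ribbed cap, 60 mm in diameter, 26 mm high, 35 g, open below, with three inner lugs 120 degrees apart. This point is on its axis half-way up; z towards its top, x towards the black ridge on its rim. Locked: its x axis within 3 degrees of the vial's (or 120 or 240 degrees from it), its centre at cap_locked.
- cap_ridge (a point): The cap's black ridge, on its rim half-way up. To open: push the cap down 5 mm (4.5 is enough, about 16 N; it bottoms at 6.5 mm, 19 N), keep it down and turn it anticlockwise, seen from above, by 45 to 85 degrees (best 65); the ring then lifts it 3 mm above its locked height and it comes straight off. Unpressed, the ratchet teeth stop it.
- carrier: Aluminium carrier 100 x 226 mm, fixed, with three black boards (84 x 50 mm) side by side, 72 mm apart along y. Origin under its centre on the bench, z up. Mid-board lies a cream cell holder, open to -x, floor 15.6 mm above the bench: two side rails (2 mm high, 27 mm apart, from 30 mm before to 14 mm behind its home point), a back wall at +x. Nothing else within 20 mm of the rails is over 18 mm high.
- clips: The three steel clips of the holders, fixed; origin and axes as the carrier's. Each tongue, 9 mm wide and 4.5 mm high, reaches from behind the cell (16 mm to +x of the holder's home point) back over it to x = +1 mm from that point, 1 mm above the cell, covering 11 mm of it; its tip turns up as a lead-in. They do not bend; more than 15 N on them spoils them.
- holder1 (a point): Where the centre of a cell lies when fully home in holder 1. Axes as the carrier's: a cell slides out along -x (14 mm frees it of the clip) and goes in along +x until it meets the back wall, 0.6 mm past this point.
- holder2 (a point): Where the centre of a cell lies when fully home in holder 2. Axes as the carrier's: a cell slides out along -x (14 mm frees it of the clip) and goes in along +x until it meets the back wall, 0.6 mm past this point.
- holder3 (a point): Where the centre of a cell lies when fully home in holder 3. Axes as the carrier's: a cell slides out along -x (14 mm frees it of the clip) and goes in along +x until it meets the back wall, 0.6 mm past this point.
- cell1_center (a point): Spent coin cell, a dull grey steel disc with a black cross on both faces, 24.5 mm in diameter and 7.7 mm thick, 10 g; this point is its centre. It starts on a board, within 3 mm of home in its holder. May be absent.
- cell2_center (a point): Spent coin cell, a dull grey steel disc with a black cross on both faces, 24.5 mm in diameter and 7.7 mm thick, 10 g; this point is its centre. It starts on a board, within 3 mm of home in its holder. May be absent.
- cell3_center (a point): Spent coin cell, a dull grey steel disc with a black cross on both faces, 24.5 mm in diameter and 7.7 mm thick, 10 g; this point is its centre. It starts on a board, within 3 mm of home in its holder. May be absent.
- cell4_center (a point): Spent coin cell, a dull grey steel disc with a black cross on both faces, 24.5 mm in diameter and 7.7 mm thick, 10 g; this point is its centre. It starts flat on the cardboard (0.4 mm thick, part of the bench top). May be absent.
- cell5_center (a point): Spent coin cell, a dull grey steel disc with a black cross on both faces, 24.5 mm in diameter and 7.7 mm thick, 10 g; this point is its centre. It starts flat on the cardboard (0.4 mm thick, part of the bench top). May be absent.
- fresh1_center (a point): Fresh coin cell, a bright clean steel disc 24.5 mm in diameter and 7.7 mm thick, 10 g; this point is its centre. It starts flat on the pink pad; any fresh cell may go in any holder.
- fresh2_center (a point): Fresh coin cell, a bright clean steel disc 24.5 mm in diameter and 7.7 mm thick, 10 g; this point is its centre. It starts flat on the pink pad; any fresh cell may go in any holder.
- fresh3_center (a point): Fresh coin cell, a bright clean steel disc 24.5 mm in diameter and 7.7 mm thick, 10 g; this point is its centre. It starts flat on the pink pad; any fresh cell may go in any holder.
- pad: Pink antistatic foam pad, 170 x 60 mm, 3 mm thick, fixed; origin under its centre, long side along x.
- tin: Bystander: steel tin of brass wool, 86 mm across, 50 mm high; origin under its centre.
- cutters: Bystander: side cutters with a red and a black handle, 140 mm long along x, 12 mm high; origin near the pivot, the handles run 120 mm to -x.
- stack: Bystander: stack of three small black circuit boards, 51 x 23 x 31 mm; origin under its centre.
- spool: Bystander: blue spool of solder standing on its flange, 54 mm across, 40 mm high; origin under its centre.

How it is judged:
By the outcome, as a careful person would: the job done as asked, in the order asked, and still so for the second after the job is handed in, with the robot touching nothing.
Of cell1, cell2, cell3 only 1 to 3 are there at a start; the rules pass over those that are not, and their reading is None.
Of cell4, cell5 only 1 to 2 are there at a start; the rules pass over those that are not, and their reading is None.
At some moment in a run one of cell4, cell5 may be knocked a few centimetres aside while the robot is not near it.
Once in a run the grip may slacken for a moment while it holds something.
It also fails if it takes over 210 s, if anything falls off the work surface, if the arm or the gripper's body presses on something with over 40 N, if the wrist force passes 120 N, or if a joint passes its speed limit or range.

### The arm

A 6-joint arm with a two-finger parallel gripper is mounted at the origin on the work surface. World frame = base frame: x ahead of the robot, y to its left, z up, the work surface at z = 0. Lengths are in m, angles in rad, forces in N, time in s.
With the tool pointing down it reaches from about 0.425 to 0.95 m from the base axis. Payload 14.7 kg.
Tool frame: the origin (TCP) lies between the finger pads; the fingertips stand 19 mm ahead of it and the grasp point (between the pads) is the TCP; z points along the fingers, y is the line along which they close (so a half turn about z gives the same grasp; the last joint's range is limited). The gripper opens to 85 mm and grips with 20 to 120 N. Pads are 22 mm wide; open, the fingers measure 114 mm over their backs; the gripper's body (76 mm by 85 mm) begins 54 mm behind the grasp point. The pads swing forward as they close: fully open they stand 13 mm farther back than shut.
Start: joints at [-1.243, 0.48, 1.596, -0, 1.065, -0.047], TCP at [0.238, -0.605, 0.25] pointing down, gripper open.
Joint ranges: [-2.75, 2.75], [-0.82, 2.05], [0.23, 2.67], [-1.56, 4.7], [0.09, 2.69], [-2.92, 2.92]. Speed limits (rad/s): [1.89, 1.89, 2.39, 3.01, 3.01, 3.01].

### API

Orientations are given as a unit quaternion [x, y, z, w].
In Python, from rig import arm gives the robot as it stands. The module is installed in compiled form; this text tells all that it offers.
- The arm moves only by the tool arm_command, never from a script. Its argument "commands" is one flat list of numbers, 5 for each row, row after row: the opening in per cent of the stroke, from 0 (shut) to 100 (fully open), then the shift along the tool's x, y, z scaled (see below), then the turn about the tool's z scaled (see below). In form: [claw, dx, dy, dz, roll, claw, dx, dy, dz, roll, ...]. A call has 1 to 10 rows; each row is the pose to reach, as a shift and turn from the pose commanded when the call began, along the tool's axes at that moment; what a row does not reach only later rows make up. The controller multiplies each number of a shift by 50 cm and each number of a turn by 90 degrees. A row lasts 1/12 s, in which the tool goes at most 41.7 mm and 7.16 degrees, less where a joint would pass 70% of its speed; a pose out of reach is approached as far as the arm can. A call with a number of a shift or a turn outside -1 to 1 is refused whole. A call with a gripper value outside its range is refused whole. The fingers move at their own pace and stop on an object; "squeeze" is the grip in N (left out, the last holds). Time passes only in rows, so rows that repeat a pose let the fingers close. It gives the time, the measured TCP pose, the force, the opening and the grip force at its end, in the units of the state.
- arm.read_state(): the state, without advancing time (a new reading comes with each control period).
- arm.grab_frame(name): name is "scene" or "top"; returns a dict with "pixels" (480x640x3 uint8, red, green, blue), "range_z" (480x640 float32, m along the optical axis (not along the pixel's ray), 0 where there is no reading), "camera_matrix" (3x3 intrinsics, pixels), "distortion" ([k1, k2, p1, p2, k3] as OpenCV has them; the pictures are not rectified), "R" (3x3) and "t" (3): a world point X has camera coordinates R X + t. Camera axes: x right, y down, z forward; pixel columns grow to the right and rows downward; lengths in m; the calibration is good to about 2 mm. A picture is of the moment at which its call begins.
- arm.close_job(): hands the job in; it is judged then, once.
Trained networks look in a picture, given as the dict that the camera call returned (one of the last four; its "shot" number tells which), for a name from the list of things; names that differ only in an ending like _2 or _b are one class to them, and where a whole thing is asked for, a point or a joint stands for the part that bears it (a point fixed in the world has none). Each returns a list of dicts, best first, with "confidence" (0 to 1); they miss things now and then, are a little off and sometimes report something else, mostly with a low value. They report only what shows in the picture. A call takes as long as a camera call.
- arm.recognise(label, picture): "bbox" ([left, top, width, height] in pixels, round what is visible of it).
- arm.outline_of(label, picture): "pixels" (480x640 bool, what is visible of it) and "bbox" ([left, top, width, height] in pixels, round what is visible of it).
- arm.landmark_of(label, picture): "point" ([column, row] in pixels: a listed point, or the origin of a listed thing).
The state is a dict: "time": time; "joint_positions": joint angles; "dq": joint speeds; "joint_torque": joint torques, N m; "position": TCP position; "tcp_rot": TCP orientation; "force": force on the tool from outside, world axes, zero at the start; "wrist_torque": the same for the moment, N m; "grip_width": finger opening in m; "grasp_force": force on a finger pad.
Only numpy, scipy, OpenCV 4.12 (cv2) and the standard library are available. Lean on these libraries where they do the work, as an engineer would, in place of code of your own. Each camera call takes 0.05 s, during which the arm holds its last target. There are 200 camera calls.

## Working session

There is one attempt and no reset: what is moved stays moved. The work goes in short steps, Python scripts to look and compute and a tool call to move; the robot and the scene stay as the last step left them, time stands still between calls to the robot, and variables do not carry over. Pictures are saved under pics/ and viewed, at most 14 in all, crops included, and the job is handed in when it is done.

Besides the shell and the picture viewer there is one more tool, called after "Emit:" by a JSON object that holds its "name" and its "arguments". arm_command: Moves the arm, as the interface text tells. Shifts and turns lie within -1 to 1; 1 stands for 50 cm of shift or 90 degrees of turn. Its arguments: {"type":"object","properties":{"commands":{"type":"array"},"squeeze":{"type":"number"}},"required":["commands"]}

```bash
mkdir -p pics
cat > h.py <<'E'
import numpy as np, cv2
from rig import arm
from scipy.spatial.transform import Rotation as Ro
def ray(f,p):
    q=cv2.undistortPoints(np.array([[p]],float),f["camera_matrix"],np.array(f["distortion"],float))[0,0]
    R=np.array(f["R"]);t=np.array(f["t"])
    return -R.T@t, R.T@np.array([q[0],q[1],1.])
def atz(f,p,z):
    c,d=ray(f,p); return c+d*(z-c[2])/d[2]
def cloud(f):
    v,u=np.mgrid[0:480,0:640]
    q=cv2.undistortPoints(np.stack([u.ravel(),v.ravel()],1).astype(float)[:,None],f["camera_matrix"],np.array(f["distortion"],float))[:,0]
    Z=f["range_z"].ravel()[:,None].astype(float)
    P=np.hstack([q*Z,Z])
    W=(P-np.array(f["t"]))@np.array(f["R"]); W[Z[:,0]==0]=np.nan
    return W.reshape(480,640,3)
def proj(f,X):
    rv=cv2.Rodrigues(np.array(f["R"],float))[0]
    return cv2.projectPoints(np.atleast_2d(X).astype(float),rv,np.array(f["t"],float),f["camera_matrix"],np.array(f["distortion"],float))[0][:,0]
def save(f,n): cv2.imwrite("pics/"+n,f["pixels"][:,:,::-1])
E
python3 - <<'E'
from h import *
np.set_printoptions(precision=4,suppress=True)
s=arm.read_state();print(s)
Z={'cap_center':.089,'cap_ridge':.089,'open_mark':.063,'vial':0,'holder':.0195,'carrier':0,'pad':0,'fresh1_center':.00685,'cell1_center':.01945,'cell4_center':.00425}
for n in("top","scene"):
    f=arm.grab_frame(n);save(f,n+"0.png");print(n,-f["R"].T@f["t"],f["R"][2])
    for l in['cap_center','cap_ridge','open_mark','vial','carrier','holder1','holder2','holder3','pad','fresh1_center','cell1_center','cell4_center','tin','cutters','stack','spool']:
        for r in arm.landmark_of(l,f)[:6]:
            z=Z.get(l,Z['holder'] if 'holder' in l else 0)
            print(l,round(r['confidence'],2),np.round(r['point'],1),atz(f,r['point'],z))
E
```

```text
{'time': 0.0, 'joint_positions': array([-1.2426,  0.4808,  1.5969,  0.    ,  1.0651, -0.0466]), 'dq': array([ 0.0008,  0.0011,  0.0006,  0.0011,  0.0003, -0.0012]), 'joint_torque': array([  0.0051, -95.0642, -43.018 ,   0.    ,   0.0126,   0.0001]), 'position': array([ 0.2378, -0.6045,  0.2497]), 'tcp_rot': array([ 0.9825,  0.1863, -0.0001, -0.0006]), 'force': array([-0.012 ,  0.0517, -0.7921]), 'wrist_torque': array([-0.0165, -0.0181, -0.0199]), 'grasp_force': 0.0, 'grip_width': 0.08534280952179521}
top [0.3427 0.0464 1.1813] [ 0.1866 -0.0096 -0.9824]
cap_ridge 0.63 [244.9 240.7] [0.5466 0.1686 0.089 ]
open_mark 0.93 [228.2 249.4] [0.5336 0.203  0.063 ]
vial 0.98 [242.5 265.1] [0.5129 0.1813 0.    ]
vial 0.47 [292.7 284.8] [0.4755 0.0787 0.    ]
carrier 0.82 [441.2 243.8] [ 0.5666 -0.2231  0.    ]
carrier 0.17 [488.1 353.5] [ 0.3447 -0.3166  0.    ]
holder1 0.89 [405.8 244. ] [ 0.5607 -0.1464  0.0195]
holder1 0.76 [445.5 245.1] [ 0.5604 -0.2274  0.0195]
holder1 0.74 [483.4 247.9] [ 0.5565 -0.3058  0.0195]
holder2 0.89 [405.8 244. ] [ 0.5607 -0.1464  0.0195]
holder2 0.76 [445.5 245.1
[... 1783 characters left out ...]
323.5] [ 0.5644 -0.1518  0.0195]
holder3 0.85 [235.4 347. ] [ 0.5635 -0.2259  0.0195]
holder3 0.77 [203.6 370.2] [ 0.5541 -0.302   0.0195]
holder3 0.44 [362.2 176.6] [0.4483 0.3393 0.0195]
pad 0.71 [385.2 181.6] [0.4931 0.3817 0.    ]
fresh1_center 0.63 [363.4 173.5] [0.4356 0.3626 0.0069]
cell1_center 0.51 [261. 325.] [ 0.5659 -0.1554  0.0194]
cell1_center 0.2 [364.2 172.2] [0.4419 0.3562 0.0194]
cell4_center 0.45 [300.  242.3] [0.4678 0.0756 0.0043]
tin 0.79 [430.4 231.4] [0.6786 0.3113 0.    ]
cutters 0.8 [384.3 323.3] [0.7489 0.0259 0.    ]
stack 0.54 [131.2 316.3] [ 0.3349 -0.3112  0.    ]
spool 0.75 [329.2 364. ] [ 0.7224 -0.124   0.    ]
spool 0.48 [359.3 206.5] [0.4981 0.2648 0.    ]
```

View pics/top0.png

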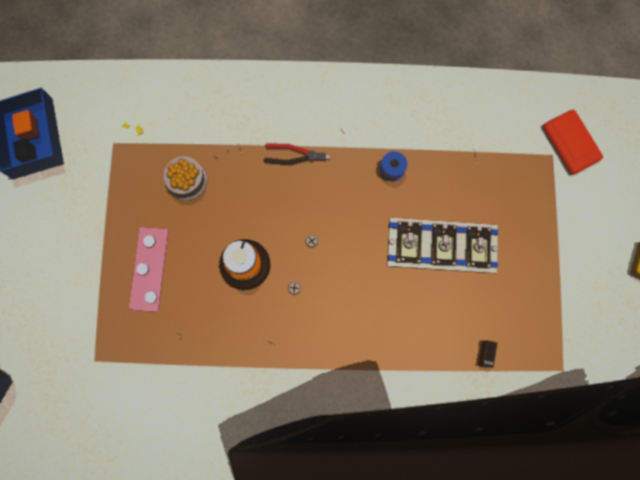

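View pics/scene0.png

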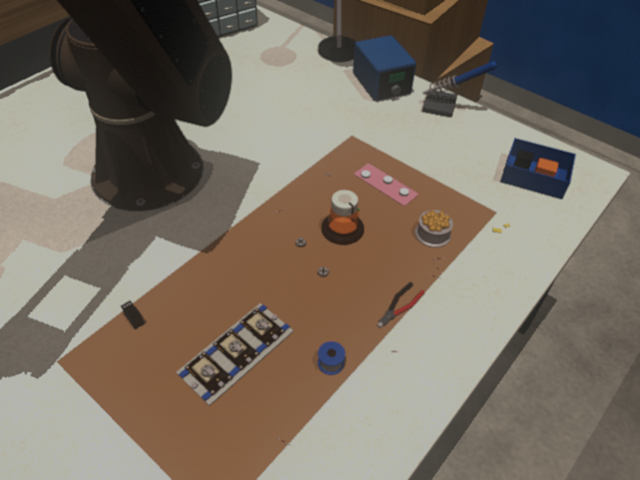

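Top view: three spent cells on the boards near (409,242), (445,245), (480,247); loose ones at (311,241) and (294,288); fresh at (149,241), (142,269), (151,297); cap at (240,258) with its ridge towards (243,244). The scene view agrees. Next I rectify close-ups onto planes.

```bash
cat >> h.py <<'E'
def ortho(f,x0,x1,y0,y1,z,k):
    # rows: x decreasing downward, cols: y decreasing rightwards; k px per m
    H=int((x1-x0)*k);W=int((y1-y0)*k)
    r,c=np.mgrid[0:H,0:W]
    X=np.stack([x1-(r+.5)/k,y1-(c+.5)/k,np.full(r.shape,z)],-1).reshape(-1,3)
    m=proj(f,X).astype(np.float32).reshape(H,W,2)
    return cv2.remap(f["pixels"],m[...,0],m[...,1],cv2.INTER_CUBIC)
def grid(im,x1,y1,k,st=.01):
    for i in range(0,100):
        y=np.floor(y1/st)*st-i*st; c=int((y1-y)*k)
        if 0<=c<im.shape[1]:
            cv2.line(im,(c,0),(c,4 if round(y/st)%5 else 12),(255,0,0),1)
        x=np.floor(x1/st)*st-i*st; c=int((x1-x)*k)
        if 0<=c<im.shape[0]:
            cv2.line(im,(0,c),(4 if round(x/st)%5 else 12,c),(255,0,0),1)
    return im
E
python3 - <<'E'
from h import *
ims=[];ims2=[]
for n in("top","scene"):
    f=arm.grab_frame(n); np.savez(n+".npz",**{k:v for k,v in f.items()})
    ims.append(grid(ortho(f,.505,.625,-.355,-.095,.0234,2500),.625,-.095,2500))
    a=grid(ortho(f,.40,.60,.33,.42,.0107,2500),.60,.42,2500)
    b=grid(ortho(f,.44,.60,.04,.24,.008,2500),.60,.24,2500)
    b=np.vstack([b,np.zeros((100,500,3),np.uint8)])
    ims2.append(np.hstack([a,b]))
cv2.imwrite("pics/car.png",np.vstack(ims)[:,:,::-1])
x=np.hstack(ims2); print(x.shape)
cv2.imwrite("pics/oth.png",cv2.resize(x,None,fx=.54,fy=.54,interpolation=cv2.INTER_AREA)[:,:,::-1])
for n in("top","scene"):
    f=dict(np.load(n+".npz")); W=cloud(f)
    m=(abs(W[...,0]-.515)<.06)&(abs(W[...,1]-.18)<.06)&(W[...,2]>.092)
    p=W[m]; print(n,"cap",len(p),np.median(p,0),p.min(0),p.max(0),cv2.minEnclosingCircle(p[:,:2].astype(np.float32)))
    m=(W[...,0]>.49)&(W[...,0]<.64)&(W[...,1]>-.37)&(W[...,1]<-.08)&(W[...,2]>.008)
    p=W[m];print("carrier",cv2.minAreaRect((p[:,:2]*1000).astype(np.float32)))
    m=(W[...,0]>.38)&(W[...,0]<.62)&(W[...,1]>.04)&(W[...,1]<.12);print("bench z",np.nanmedian(W[m][:,2]))
E
```

```text
Traceback (most recent call last):
ValueError: all the input array dimensions except for the concatenation axis must match exactly, but along dimension 1, the array at index 0 has size 499 and the array at index 1 has size 500
```

```bash
sed -i 's/H=int((x1-x0)\*k);W=int((y1-y0)\*k)/H=round((x1-x0)*k);W=round((y1-y0)*k)/' h.py
cat > m.py <<'E'
from h import *
ims=[];ims2=[]
for n in("top","scene"):
    f=arm.grab_frame(n); np.savez(n+".npz",**{k:v for k,v in f.items()})
    ims.append(grid(ortho(f,.505,.625,-.355,-.095,.0234,2500),.625,-.095,2500))
    a=grid(ortho(f,.40,.60,.33,.42,.0107,2500),.60,.42,2500)
    b=grid(ortho(f,.44,.60,.04,.24,.008,2500),.60,.24,2500)
    b=np.vstack([b,np.zeros((100,500,3),np.uint8)])
    ims2.append(np.hstack([a,b]))
cv2.imwrite("pics/car.png",np.vstack(ims)[:,:,::-1])
x=np.hstack(ims2); print(x.shape)
cv2.imwrite("pics/oth.png",cv2.resize(x,None,fx=.54,fy=.54,interpolation=cv2.INTER_AREA)[:,:,::-1])
for n in("top","scene"):
    f=dict(np.load(n+".npz")); W=cloud(f)
    m=(abs(W[...,0]-.515)<.06)&(abs(W[...,1]-.18)<.06)&(W[...,2]>.092)
    p=W[m]; print(n,"cap",len(p),np.median(p,0),p.min(0),p.max(0),cv2.minEnclosingCircle(p[:,:2].astype(np.float32)))
    m=(W[...,0]>.49)&(W[...,0]<.64)&(W[...,1]>-.37)&(W[...,1]<-.08)&(W[...,2]>.008)
    p=W[m];print("carrier",cv2.minAreaRect((p[:,:2]*1000).astype(np.float32)))
    m=(W[...,0]>.38)&(W[...,0]<.62)&(W[...,1]>.04)&(W[...,1]<.12);print("bench z",np.nanmedian(W[m][:,2]))
E
python3 m.py
```

```text
(500, 1450, 3)
top cap 838 [0.51408601 0.17747996 0.10019877] [0.48419526 0.14760965 0.09202707] [0.54436349 0.20794983 0.10581145] ((0.5148698687553406, 0.17798969149589539), 0.03112071380019188)
carrier ((556.3206787109375, -225.12962341308594), (225.49197387695312, 112.4714126586914), 87.69025421142578)
bench z -0.0010342481361242707
scene cap 470 [0.51607237 0.17207555 0.1026053 ] [0.48120676 0.144268   0.09205312] [0.54453125 0.20704662 0.10927875] ((0.5118972659111023, 0.17654159665107727), 0.03310101106762886)
carrier ((564.4263305664062, -215.57199096679688), (245.46829223632812, 101.38241577148438), 87.69078063964844)
bench z 0.0016429925240611465
```

View pics/car.png

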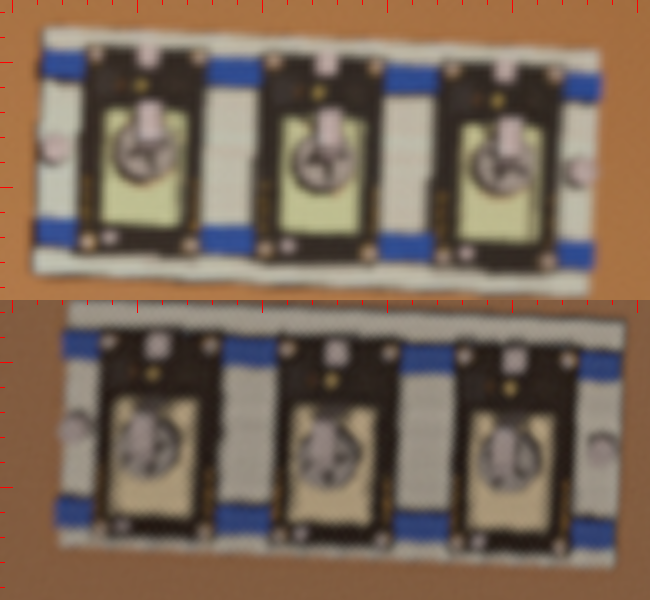

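View pics/oth.png

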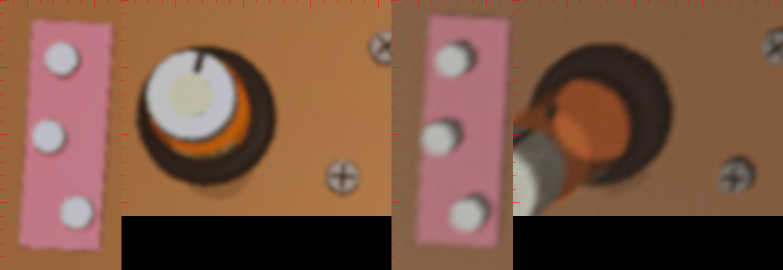

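The ortho views show cells on the boards at about x 0.565, y -0.154/-0.225/-0.297, and the carrier yawed about -2.3°. The vial is at (0.5145, 0.177) with its ridge at about -12°. Loose cells lie near (0.475, 0.076) and (0.57, 0.04). Moving now.

Emit:
{"name": "arm_command", "arguments": {"commands": [100,0.784,-0.562,0,0.239,100,0.784,-0.562,0,0.239,100,0.784,-0.562,0,0.239,100,0.784,-0.562,0,0.239,100,0.784,-0.562,0,0.239,100,0.784,-0.562,0,0.239,100,0.784,-0.562,0,0.239,100,0.784,-0.562,0,0.239,100,0.784,-0.562,0,0.239,100,0.784,-0.562,0,0.239], "squeeze": 80}}

```text
time: 2.68
position: [0.4629, -0.2564, 0.2505]
tcp_rot: [1.0, -0.0, 0.0, 0.0]
force: [1.2, -0.5, -0.9]
grip_width: 0.0856
grasp_force: 0.0
```

```bash
cat >> h.py <<'E'
def pose():
    s=arm.read_state(); R=Ro.from_quat(s["tcp_rot"]).as_matrix()
    return s,np.array(s["position"]),R,np.degrees(np.arctan2(R[1,0],R[0,0]))
def go(*targets):
    s,p,R,y=pose()
    print("t",round(s["time"],2),"p",np.round(p,4),"yaw",round(y,2),"F",np.round(s["force"],1),"w",round(s["grip_width"],4),"g",round(s["grasp_force"],1))
    for T in targets:
        d=R.T@(np.array(T[:3])-p)/.5
        print(T,"->",np.round(d,4),"roll",round(((y-T[3]+180)%360-180)/90,4))
E
python3 - <<'E'
from h import *
go((.5145,.177,.16,0))
# spent/fresh precise: blob centres per camera at their top planes
for n in("top","scene"):
    f=dict(np.load(n+".npz"))
    for nm,z,pts in(("fresh",.0107,[(.5575,.3745),(.499,.385),(.443,.364)]),("loose",.0081,[(.475,.076),(.57,.042)])):
        for x,y in pts:
            im=ortho(f,x-.022,x+.022,y-.022,y+.022,z,5000)
            g=cv2.medianBlur(cv2.cvtColor(im,cv2.COLOR_RGB2HSV)[...,1],9)
            _,b=cv2.threshold(g,0,255,cv2.THRESH_BINARY_INV+cv2.THRESH_OTSU)
            k,l,st,c=cv2.connectedComponentsWithStats(b)
            i=1+np.argmax(st[1:,4]); print(n,nm,np.round([x+.022-c[i][1]/5000,y+.022-c[i][0]/5000],4),st[i,2:4]/5)
E
```

```text
t 2.68 p [ 0.4629 -0.2564  0.2505] yaw -0.05 F [ 1.2 -0.5 -0.9] w 0.0856 g 0.0
(0.5145, 0.177, 0.16, 0) -> [ 0.1023 -0.867   0.1809] roll -0.0005
top fresh [0.5565 0.3742] [25.8 25.4]
top fresh [0.4991 0.384 ] [26.  25.4]
top fresh [0.4429 0.3632] [25.  25.4]
top loose [0.4693 0.0761] [24.2 25. ]
top loose [0.5653 0.0438] [24.8 24.8]
scene fresh [0.5555 0.3742] [28.6 25.4]
scene fresh [0.498 0.384] [29.2 26.6]
scene fresh [0.4416 0.363 ] [28.6 26.6]
scene loose [0.4692 0.0751] [26.  26.2]
scene loose [0.5655 0.0427] [26.2 25.8]
```

Emit:
{"name": "arm_command", "arguments": {"commands": [100,0.1,-0.867,0,0,100,0.1,-0.867,0,0,100,0.1,-0.867,0,0,100,0.1,-0.867,0,0,100,0.1,-0.867,0.05,0,100,0.1,-0.867,0.1,0,100,0.1,-0.867,0.14,0,100,0.1,-0.867,0.18,0,100,0.1,-0.867,0.18,0,100,0.1,-0.867,0.18,0]}}

```text
time: 3.52
position: [0.5086, 0.1442, 0.1747]
tcp_rot: [1.0, -0.0, 0.0, -0.0]
force: [0.6, 0.9, 0.3]
grip_width: 0.0852
grasp_force: 0.0
```

Emit:
{"name": "arm_command", "arguments": {"commands": [100,0,0,0,0,100,0,0,0,0,100,0,0,0,0]}}

```text
time: 3.77
position: [0.5084, 0.1421, 0.1751]
tcp_rot: [1.0, 0.0, -0.0, 0.0]
force: [-0.0, -0.8, 0.1]
grip_width: 0.0854
grasp_force: 0.0
```

Run:
```python
from h import *
go((.5145,.177,.090,0))
for n in("top","scene"):
    f=dict(np.load(n+".npz"))
    x,y=.5145,.177; im=ortho(f,x-.045,x+.045,y-.045,y+.045,.102,5000)
    hsv=cv2.cvtColor(im,cv2.COLOR_RGB2HSV)
    b=((hsv[...,1]<70)&(hsv[...,2]>110)).astype(np.uint8)
    k,l,st,c=cv2.connectedComponentsWithStats(b)
    i=1+np.argmax(st[1:,4]); (cx,cy),r=cv2.minEnclosingCircle(np.argwhere(l==i)[:,::-1].astype(np.float32))
    print(n,x+.045-cy/5000,y+.045-cx/5000,r/5,st[i,2:4]/5)
```

```text
t 3.77 p [0.5084 0.1421 0.1751] yaw 0.03 F [-0.  -0.8  0.1] w 0.0854 g 0.0
(0.5145, 0.177, 0.09, 0) -> [ 0.0122 -0.0698  0.1702] roll 0.0003
top 0.5142487945556641 0.17717279968261718 31.304592895507813 [61.2 62. ]
scene 0.5137498260498047 0.17662770080566403 32.040322875976564 [62.4 61.6]
```

Emit:
{"name": "arm_command", "arguments": {"commands": [100,0.011,-0.07,0,0,100,0.011,-0.07,0.04,0,100,0.011,-0.07,0.1,0,100,0.011,-0.07,0.162,0,100,0.011,-0.07,0.162,0,100,0.011,-0.07,0.162,0,60,0.011,-0.07,0.162,0,60,0.011,-0.07,0.162,0,60,0.011,-0.07,0.162,0,60,0.011,-0.07,0.162,0]}}

```text
time: 4.6
position: [0.5154, 0.1772, 0.0962]
tcp_rot: [1.0, -0.0, 0.002, -0.0]
force: [-0.6, -1.8, 9.5]
grip_width: 0.0577
grasp_force: 82.9
```

Emit:
{"name": "arm_command", "arguments": {"commands": [55,0,0,0,0,55,0,0,0,0,55,0,0,0,0,55,0,0,0,0,55,0,0,0,0,55,0,0,0,0]}}

```text
time: 5.1
position: [0.5154, 0.1772, 0.0962]
tcp_rot: [1.0, -0.0, 0.002, -0.0]
force: [0.0, -2.0, 9.4]
grip_width: 0.0573
grasp_force: 83.0
```

```bash
python3 -c "
from h import *
go((.514,.177,.094,0))"
```

```text
t 5.1 p [0.5154 0.1772 0.0962] yaw -0.04 F [ 0.  -2.   9.4] w 0.0573 g 83.0
(0.514, 0.177, 0.094, 0) -> [-0.0028  0.0003  0.0043] roll -0.0005
```

Emit:
{"name": "arm_command", "arguments": {"commands": [55,0,0,0.004,0,55,0,0,0.008,0,55,0,0,0.012,0,55,0,0,0.012,0,55,0,0,0.012,0,55,0,0,0.012,0], "squeeze": 100}}

```text
time: 5.6
position: [0.5154, 0.1772, 0.0905]
tcp_rot: [1.0, -0.0, 0.002, -0.0]
force: [-2.0, -3.3, 18.4]
grip_width: 0.0568
grasp_force: 105.1
```

Emit:
{"name": "arm_command", "arguments": {"commands": [55,0,0,0,-0.07,55,0,0,0,-0.14,55,0,0,0,-0.21,55,0,0,0,-0.28,55,0,0,0,-0.35,55,0,0,0,-0.43,55,0,0,0,-0.5,55,0,0,0,-0.58,55,0,0,0,-0.65,55,0,0,0,-0.722]}}

```text
time: 6.43
position: [0.5157, 0.1777, 0.0906]
tcp_rot: [0.842, 0.539, 0.002, 0.0]
force: [-2.1, 1.3, 18.2]
grip_width: 0.0574
grasp_force: 104.6
```

Emit:
{"name": "arm_command", "arguments": {"commands": [55,0,0,0,0,55,0,0,0,0,55,0,0,0,0,55,0,0,-0.01,0,55,0,0,-0.02,0,55,0,0,-0.02,0]}}

```text
time: 6.93
position: [0.5154, 0.1775, 0.1004]
tcp_rot: [0.844, 0.537, 0.002, 0.0]
force: [-0.5, 1.8, 0.8]
grip_width: 0.057
grasp_force: 106.0
```

```bash
python3 -c "
from h import *
go((.514,.177,.16,65))
s=arm.read_state();print(s['wrist_torque'],s['joint_positions'])"
```

```text
t 6.93 p [0.5154 0.1775 0.1004] yaw 64.94 F [-0.5  1.8  0.8] w 0.057 g 106.0
(0.514, 0.177, 0.16, 65) -> [-0.0018 -0.0018 -0.1192] roll -0.0007
[ 0.3352247   0.05818782 -0.04242866] [2.75989367e-01 5.36871355e-01 1.96964226e+00 2.20083155e-04
 6.31513542e-01 7.13171225e-01]
```

Emit:
{"name": "arm_command", "arguments": {"commands": [55,0,0,-0.07,0,55,0,0,-0.14,0,55,-0.15,0.037,-0.14,0,55,-0.23,0.06,-0.14,0,55,-0.3,0.08,-0.14,0,55,-0.38,0.1,-0.14,0,55,-0.45,0.111,-0.14,0,55,-0.45,0.111,-0.1,0,55,-0.45,0.111,-0.04,0,55,-0.45,0.111,0,0]}}

```text
time: 7.77
position: [0.4689, -0.052, 0.0976]
tcp_rot: [0.844, 0.536, 0.001, 0.001]
force: [0.3, -0.2, -0.7]
grip_width: 0.0569
grasp_force: 112.1
```

Emit:
{"name": "arm_command", "arguments": {"commands": [55,0,0,0.05,0,55,0,0,0.1,0,55,0,0,0.13,0,55,0,0,0.14,0,55,0,0,0.14,0]}}

```text
time: 8.18
position: [0.4686, -0.0503, 0.0275]
tcp_rot: [0.844, 0.537, -0.001, -0.001]
force: [-0.7, 0.1, -1.0]
grip_width: 0.0568
grasp_force: 112.1
```

```bash
python3 -c "
from h import *
go((.47,-.05,.0212,65))"
```

```text
t 8.18 p [ 0.4686 -0.0503  0.0275] yaw 64.94 F [-0.7  0.1 -1. ] w 0.0568 g 112.1
(0.47, -0.05, 0.0212, 65) -> [0.0016 0.0023 0.0127] roll -0.0007
```

Emit:
{"name": "arm_command", "arguments": {"commands": [55,0,0,0.008,0,55,0,0,0.0127,0,55,0,0,0.0127,0,55,0,0,0.0127,0]}}

```text
time: 8.52
position: [0.4695, -0.0503, 0.0224]
tcp_rot: [0.844, 0.537, 0.0, 0.0]
force: [0.5, -0.4, 0.1]
grip_width: 0.0572
grasp_force: 112.1
```

Emit:
{"name": "arm_command", "arguments": {"commands": [55,0,0,0.003,0,55,0,0,0.005,0,55,0,0,0.005,0,55,0,0,0.005,0]}}

```text
time: 8.85
position: [0.4696, -0.0503, 0.0208]
tcp_rot: [0.844, 0.537, 0.001, 0.001]
force: [-6.3, -0.2, 39.5]
grip_width: 0.0567
grasp_force: 116.6
```

Emit:
{"name": "arm_command", "arguments": {"commands": [55,0,0,-0.002,0,55,0,0,-0.0025,0,70,0,0,-0.0025,0,80,0,0,-0.0025,0,95,0,0,-0.0025,0,95,0,0,-0.0025,0,95,0,0,-0.05,0,95,0,0,-0.12,0,95,0,0,-0.2,0,95,0,0,-0.2,0]}}

```text
time: 9.68
position: [0.4718, -0.0507, 0.1246]
tcp_rot: [0.844, 0.537, 0.003, 0.002]
force: [3.0, 0.1, 1.4]
grip_width: 0.0814
grasp_force: 0.0
```

```bash
python3 -c "
from h import *
go((.4693,.0756,.06,0),(.4693,.0756,.06,60))
f=arm.grab_frame('top');im=ortho(f,.42,.60,-.1,.24,.05,2200);cv2.imwrite('pics/v1.png',im[:,:,::-1])"
```

```text
t 9.68 p [ 0.4718 -0.0507  0.1246] yaw 64.95 F [3.  0.1 1.4] w 0.0814 g 0.0
(0.4693, 0.0756, 0.06, 0) -> [ 0.2264 -0.1123  0.1289] roll 0.7216
(0.4693, 0.0756, 0.06, 60) -> [ 0.2264 -0.1123  0.1289] roll 0.055
```

View pics/v1.png

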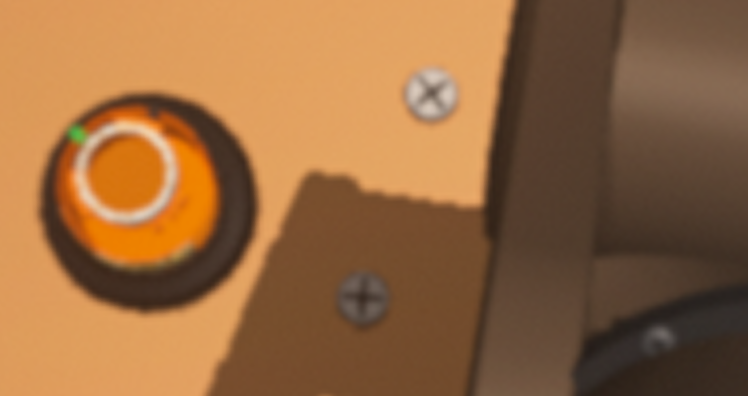

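The cap is off: the white ring at (127,172) shows the open mouth, and both loose cells at (431,95) and (362,298) are untouched. Next is the near loose cell.

Emit:
{"name": "arm_command", "arguments": {"commands": [45,0.08,-0.04,0,0.07,45,0.16,-0.08,0,0.14,45,0.2264,-0.1123,0,0.22,45,0.2264,-0.1123,0.03,0.3,45,0.2264,-0.1123,0.06,0.37,45,0.2264,-0.1123,0.09,0.44,45,0.2264,-0.1123,0.12,0.52,45,0.2264,-0.1123,0.129,0.59,45,0.2264,-0.1123,0.129,0.66,45,0.2264,-0.1123,0.129,0.7216], "squeeze": 40}}

```text
time: 10.57
position: [0.4652, 0.076, 0.0534]
tcp_rot: [1.0, -0.003, -0.001, 0.0]
force: [-0.3, -0.1, -0.0]
grip_width: 0.0382
grasp_force: 0.0
```

Emit:
{"name": "arm_command", "arguments": {"commands": [45,0,0,0,0,45,0,0,0,0,45,0,0,0.03,0,45,0,0,0.05,0,45,0,0,0.06,0,45,0,0,0.068,0,45,0,0,0.068,0,45,0,0,0.068,0]}}

```text
time: 11.23
position: [0.4661, 0.0761, 0.0207]
tcp_rot: [1.0, 0.0, -0.0, 0.0]
force: [-0.2, 0.6, -0.2]
grip_width: 0.0384
grasp_force: 0.0
```

```bash
python3 -c "
from h import *
go((.4693,.0756,.0215,0))"
```

```text
t 11.23 p [0.4661 0.0761 0.0207] yaw 0.03 F [-0.2  0.6 -0.2] w 0.0384 g 0.0
(0.4693, 0.0756, 0.0215, 0) -> [ 0.0065  0.0009 -0.0016] roll 0.0004
```

Emit:
{"name": "arm_command", "arguments": {"commands": [45,0.0065,0.001,0,0,45,0.0065,0.001,0,0,25,0.0065,0.001,0,0,25,0.0065,0.001,0,0,25,0.0065,0.001,0,0,20,0.0065,0.001,0,0,20,0.0065,0.001,0,0,20,0.0065,0.001,0,0]}}

```text
time: 11.9
position: [0.4699, 0.0756, 0.0213]
tcp_rot: [1.0, 0.0, 0.001, -0.0]
force: [0.6, -0.1, 8.7]
grip_width: 0.0218
grasp_force: 38.8
```

```bash
python3 -c "
from h import *
go((.5154,.1775,.125,0))"
```

```text
t 11.9 p [0.4699 0.0756 0.0213] yaw 0.0 F [ 0.6 -0.1  8.7] w 0.0218 g 38.8
(0.5154, 0.1775, 0.125, 0) -> [ 0.0913 -0.2038 -0.2073] roll 0.0
```

Emit:
{"name": "arm_command", "arguments": {"commands": [20,0,0,-0.06,0,20,0,0,-0.13,0,20,0,-0.03,-0.2,0,20,0.04,-0.1,-0.2,0,20,0.07,-0.16,-0.2,0,20,0.0913,-0.2038,-0.2,0,20,0.0913,-0.2038,-0.195,0,20,0.0913,-0.2038,-0.192,0,20,0.0913,-0.2038,-0.192,0,20,0.0913,-0.2038,-0.192,0]}}

```text
time: 12.73
position: [0.5142, 0.1766, 0.1165]
tcp_rot: [1.0, -0.0, -0.001, 0.0]
force: [-0.1, -0.8, -0.3]
grip_width: 0.0216
grasp_force: 39.2
```

```bash
python3 -c "
from h import *
go((.5150,.1775,.118,0))"
```

```text
t 12.73 p [0.5142 0.1766 0.1165] yaw -0.03 F [-0.1 -0.8 -0.3] w 0.0216 g 39.2
(0.515, 0.1775, 0.118, 0) -> [ 0.0017 -0.0018 -0.003 ] roll -0.0003
```

Within 1 mm. I'll release here, then take the second loose cell.

Emit:
{"name": "arm_command", "arguments": {"commands": [20,0.0015,-0.0015,0,0,45,0.0015,-0.0015,0,0,45,0.0015,-0.0015,0,0,45,0.0015,-0.0015,0,0,45,0.0015,-0.0015,0,0,45,0,0,-0.04,0]}}

```text
time: 13.23
position: [0.5135, 0.1769, 0.1344]
tcp_rot: [1.0, -0.0, -0.002, 0.001]
force: [-0.4, 0.5, -0.5]
grip_width: 0.0385
grasp_force: 0.0
```

```bash
cat > sp.py <<'E'
from h import *
def blob(f,x,y,z,h=.03,diff=None):
    im=ortho(f,x-h,x+h,y-h,y+h,z,5000)
    g=cv2.medianBlur(cv2.cvtColor(im,cv2.COLOR_RGB2HSV)[...,1],9)
    _,b=cv2.threshold(g,0,255,cv2.THRESH_BINARY_INV+cv2.THRESH_OTSU)
    k,l,st,c=cv2.connectedComponentsWithStats(b); i=1+np.argmax(st[1:,4])
    return np.round([x+h-c[i][1]/5000,y+h-c[i][0]/5000],4),st[i,2:4]/5
E
python3 -c "
from sp import *
f=arm.grab_frame('top');g=arm.grab_frame('scene');save(f,'x.png');save(g,'y.png')
print(blob(f,.565,.043,.0081),blob(g,.565,.043,.0081))
go((.5654,.0433,.06,0))
v=np.hstack([ortho(f,.46,.60,.12,.24,.09,2500),ortho(g,.46,.60,.12,.24,.09,2500)]);cv2.imwrite('pics/v2.png',v[:,:,::-1])"
```

```text
(array([0.5653, 0.0438]), array([24.8, 24.6])) (array([0.5655, 0.0427]), array([26.2, 25.6]))
t 13.33 p [0.516  0.1777 0.1385] yaw -0.0 F [0.6 0.3 0. ] w 0.0386 g 0.0
(0.5654, 0.0433, 0.06, 0) -> [0.0984 0.2689 0.1571] roll -0.0
```

View pics/v2.png

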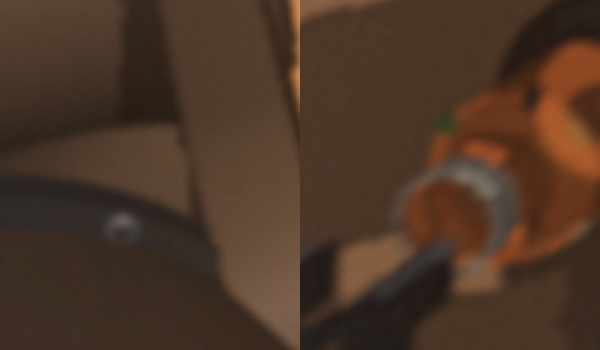

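The scene crop shows the open ring at (455,215) with nothing lying on it, so the cell fell in. Going to the second loose cell.

Emit:
{"name": "arm_command", "arguments": {"commands": [45,0,0.08,0,0,45,0.04,0.15,0,0,45,0.08,0.22,0,0,45,0.0984,0.2689,0.05,0,45,0.0984,0.2689,0.11,0,45,0.0984,0.2689,0.16,0,45,0.0984,0.2689,0.21,0,45,0.0984,0.2689,0.231,0,45,0.0984,0.2689,0.2335,0,45,0.0984,0.2689,0.2335,0]}}

```text
time: 14.17
position: [0.5639, 0.0431, 0.0196]
tcp_rot: [1.0, 0.0, -0.001, 0.0]
force: [-0.1, -0.5, 0.3]
grip_width: 0.0386
grasp_force: 0.0
```

```bash
python3 -c "
from h import *
go((.5654,.0433,.022,0))"
```

```text
t 14.17 p [0.5639 0.0431 0.0196] yaw 0.01 F [-0.1 -0.5  0.3] w 0.0386 g 0.0
(0.5654, 0.0433, 0.022, 0) -> [ 0.0029 -0.0004 -0.0049] roll 0.0001
```

Emit:
{"name": "arm_command", "arguments": {"commands": [45,0.003,0,-0.005,0,45,0.003,0,-0.005,0,20,0.003,0,-0.005,0,20,0.003,0,-0.005,0,20,0.003,0,-0.005,0,20,0.003,0,-0.005,0,20,0.003,0,-0.005,0]}}

```text
time: 14.75
position: [0.5665, 0.0431, 0.0235]
tcp_rot: [1.0, 0.0, 0.001, -0.0]
force: [-0.6, 1.2, 10.5]
grip_width: 0.021
grasp_force: 38.7
```

Emit:
{"name": "arm_command", "arguments": {"commands": [20,0,0,-0.08,0,20,0,0,-0.16,0,20,0,0,-0.2,0]}}

```text
time: 15.0
position: [0.5669, 0.0432, 0.1263]
tcp_rot: [1.0, 0.0, 0.002, -0.0]
force: [2.5, 0.4, 0.6]
grip_width: 0.0206
grasp_force: 39.1
```

```bash
python3 -c "
from h import *
go((.5152,.1777,.1175,0))"
```

```text
t 15.0 p [0.5669 0.0432 0.1263] yaw 0.01 F [2.5 0.4 0.6] w 0.0206 g 39.1
(0.5152, 0.1777, 0.1175, 0) -> [-0.1035 -0.2691  0.0173] roll 0.0001
```

Emit:
{"name": "arm_command", "arguments": {"commands": [20,-0.03,-0.07,0,0,20,-0.06,-0.14,0,0,20,-0.09,-0.21,0,0,20,-0.1035,-0.2691,0.01,0,20,-0.1035,-0.2691,0.017,0,20,-0.1035,-0.2691,0.017,0,20,-0.1035,-0.2691,0.017,0]}}

```text
time: 15.58
position: [0.514, 0.1776, 0.1142]
tcp_rot: [1.0, 0.0, 0.0, 0.0]
force: [0.3, -0.3, 0.6]
grip_width: 0.0208
grasp_force: 39.2
```

```bash
python3 -c "
from h import *
go((.5152,.1777,.1175,0))
for n,k in (('top','top'),('scene','scene')):
  f=dict(np.load(n+'.npz'))
  for x,y in ((.565,-.154),(.563,-.225),(.56,-.297)):
    im=ortho(f,x-.03,x+.03,y-.03,y+.03,.0234,4000)
    hsv=cv2.cvtColor(im,cv2.COLOR_RGB2HSV).astype(int)
    # pale holder plate / rails: estimate bright region centroid in col
    L=hsv[...,2]; b=((hsv[...,1]>60)&(L>110)).astype(np.uint8)
    kk,l,st,c=cv2.connectedComponentsWithStats(b);i=1+np.argmax(st[1:,4]);s=st[i]
    cc=cv2.HoughCircles(cv2.cvtColor(im,cv2.COLOR_RGB2GRAY),cv2.HOUGH_GRADIENT,1.5,200,param1=80,param2=12,minRadius=44,maxRadius=56)
    o=cc[0,0] if cc is not None else [0,0,0]
    print(n,'holder rect y',np.round([y+.03-s[0]/4000,y+.03-(s[0]+s[2])/4000],4),'x',np.round([x+.03-s[1]/4000,x+.03-(s[1]+s[3])/4000],4),'circ',np.round([x+.03-o[1]/4000,y+.03-o[0]/4000,o[2]/4],4))
"
```

```text
t 15.58 p [0.514  0.1776 0.1142] yaw 0.05 F [ 0.3 -0.3  0.6] w 0.0208 g 39.2
(0.5152, 0.1777, 0.1175, 0) -> [ 0.0024 -0.0003 -0.0066] roll 0.0006
top holder rect y [-0.1352 -0.1698] x [0.5815 0.535 ] circ [ 0.5408 -0.1534 12.9125]
top holder rect y [-0.2068 -0.2402] x [0.5782 0.533 ] circ [ 0.5591 -0.2091 12.5375]
top holder rect y [-0.2782 -0.3118] x [0.5755 0.53  ] circ [ 0.59  -0.267  0.   ]
scene holder rect y [-0.1395 -0.1733] x [0.5845 0.5385] circ [ 0.595 -0.124  0.   ]
scene holder rect y [-0.2108 -0.2445] x [0.582  0.5355] circ [ 0.593 -0.195  0.   ]
scene holder rect y [-0.2825 -0.3158] x [0.5795 0.5328] circ [ 0.59  -0.267  0.   ]
```

Emit:
{"name": "arm_command", "arguments": {"commands": [20,0.0024,0,-0.004,0,20,0.0024,0,-0.004,0,45,0.0024,0,-0.004,0,45,0.0024,0,-0.004,0,45,0.0024,0,-0.004,0,45,0.0024,0,-0.06,0,45,0.0024,0,-0.1,0]}}

```text
time: 16.17
position: [0.5148, 0.1772, 0.1644]
tcp_rot: [1.0, -0.0, -0.001, 0.0]
force: [1.5, 0.4, 0.9]
grip_width: 0.0384
grasp_force: 0.0
```

```bash
python3 -c "
from h import *
go((.5645,-.1538,.07,-2.2))"
```

```text
t 16.17 p [0.5148 0.1772 0.1644] yaw -0.02 F [1.5 0.4 0.9] w 0.0384 g 0.0
(0.5645, -0.1538, 0.07, -2.2) -> [0.1    0.6619 0.1889] roll 0.0242
```

Emit:
{"name": "arm_command", "arguments": {"commands": [40,0.02,0.08,0,0.02,40,0.03,0.16,0,0.0242,40,0.05,0.24,0,0.0242,40,0.06,0.32,0,0.0242,40,0.08,0.4,0,0.0242,40,0.1,0.48,0,0.0242,40,0.1,0.56,0,0.0242,40,0.1,0.64,0.05,0.0242,40,0.1,0.6619,0.12,0.0242,40,0.1,0.6619,0.1889,0.0242]}}

```text
time: 17.0
position: [0.566, -0.1576, 0.0691]
tcp_rot: [1.0, -0.021, 0.002, 0.001]
force: [0.6, -0.0, -1.3]
grip_width: 0.0343
grasp_force: 0.0
```

Emit:
{"name": "arm_command", "arguments": {"commands": [40,0,0,0,0,40,0,0,0,0,40,0,0,0,0]}}

```text
time: 17.25
position: [0.5658, -0.1531, 0.0709]
tcp_rot: [1.0, -0.019, 0.0, 0.0]
force: [0.5, 0.2, 0.6]
grip_width: 0.034
grasp_force: 0.0
```

```bash
python3 -c "
from h import *
go((.565,-.1538,.040,-2.2))"
```

```text
t 17.25 p [ 0.5658 -0.1531  0.0709] yaw -2.15 F [0.5 0.2 0.6] w 0.034 g 0.0
(0.565, -0.1538, 0.04, -2.2) -> [-0.0016  0.0015  0.0618] roll 0.0006
```

Emit:
{"name": "arm_command", "arguments": {"commands": [40,-0.0016,0.0012,0.03,0,40,-0.0016,0.0012,0.05,0,40,-0.0016,0.0012,0.0625,0,40,-0.0016,0.0012,0.0625,0,40,-0.0016,0.0012,0.0625,0]}}

```text
time: 17.67
position: [0.5646, -0.1536, 0.0389]
tcp_rot: [1.0, -0.019, 0.0, 0.0]
force: [0.3, 0.7, 1.0]
grip_width: 0.0345
grasp_force: 0.0
```

Emit:
{"name": "arm_command", "arguments": {"commands": [30,0,0,0,0,26,0,0,0,0,20,0,0,0,0,20,0,0,0,0,20,0,0,0,0,20,0,0,0,0], "squeeze": 25}}

```text
time: 18.17
position: [0.5648, -0.1539, 0.0391]
tcp_rot: [1.0, -0.019, 0.0, 0.0]
force: [0.8, 2.0, 7.4]
grip_width: 0.0218
grasp_force: 24.2
```

```bash
python3 -c "
from h import *
go((.54,-.1528,.040,-2.2))"
```

```text
t 18.17 p [ 0.5648 -0.1539  0.0391] yaw -2.18 F [0.8 2.  7.4] w 0.0218 g 24.2
(0.54, -0.1528, 0.04, -2.2) -> [-0.0497 -0.0004 -0.0018] roll 0.0002
```

Emit:
{"name": "arm_command", "arguments": {"commands": [20,-0.01,0,0,0,20,-0.02,0,0,0,20,-0.03,0,0,0,20,-0.04,0,0,0,20,-0.05,0,0,0,20,-0.05,0,0,0,20,-0.05,0,0,0], "squeeze": 40}}

```text
time: 18.75
position: [0.5398, -0.1533, 0.0392]
tcp_rot: [1.0, -0.019, 0.001, 0.0]
force: [-1.1, -1.7, 8.8]
grip_width: 0.0209
grasp_force: 39.5
```

Emit:
{"name": "arm_command", "arguments": {"commands": [20,0,0,-0.02,0,20,0,0,-0.09,0,20,0,0,-0.17,0,20,0,0,-0.2,0]}}

```text
time: 19.08
position: [0.541, -0.1535, 0.1432]
tcp_rot: [1.0, -0.019, 0.002, 0.001]
force: [2.8, 0.6, 0.9]
grip_width: 0.0209
grasp_force: 39.1
```

```bash
python3 -c "
from h import *
go((.5152,.1777,.118,0))"
```

```text
t 19.08 p [ 0.541  -0.1535  0.1432] yaw -2.18 F [2.8 0.6 0.9] w 0.0209 g 39.1
(0.5152, 0.1777, 0.118, 0) -> [-0.077  -0.66    0.0493] roll -0.0242
```

Emit:
{"name": "arm_command", "arguments": {"commands": [20,-0.01,-0.08,0,0,20,-0.02,-0.16,0,0,20,-0.03,-0.24,0,0,20,-0.04,-0.32,0,0,20,-0.05,-0.4,0,0,20,-0.06,-0.48,0,0,20,-0.07,-0.56,0,0,20,-0.077,-0.64,0,0,20,-0.077,-0.66,0.02,0,20,-0.077,-0.66,0.049,0]}}

```text
time: 19.92
position: [0.5144, 0.1817, 0.1154]
tcp_rot: [1.0, -0.017, 0.002, -0.001]
force: [0.8, -0.1, -0.1]
grip_width: 0.021
grasp_force: 39.2
```

Emit:
{"name": "arm_command", "arguments": {"commands": [20,0,0,0,0,20,0,0,0,0,20,0,0,0,0]}}

```text
time: 20.17
position: [0.5136, 0.1777, 0.1145]
tcp_rot: [1.0, -0.019, -0.0, 0.0]
force: [-0.5, 0.2, 1.1]
grip_width: 0.0207
grasp_force: 39.2
```

```bash
python3 -c "
from h import *
go((.5152,.1777,.118,-2.2))"
```

```text
t 20.17 p [0.5136 0.1777 0.1145] yaw -2.22 F [-0.5  0.2  1.1] w 0.0207 g 39.2
(0.5152, 0.1777, 0.118, -2.2) -> [ 0.0032 -0.0002 -0.007 ] roll -0.0002
```

Emit:
{"name": "arm_command", "arguments": {"commands": [20,0.003,0,-0.003,0,20,0.003,0,-0.003,0,45,0.003,0,-0.003,0,45,0.003,0,-0.003,0,45,0.003,0,-0.003,0,45,0.003,0,-0.06,0,45,0.003,0,-0.1,0]}}

```text
time: 20.75
position: [0.5145, 0.178, 0.1643]
tcp_rot: [1.0, -0.019, -0.001, 0.0]
force: [0.7, 0.5, 0.7]
grip_width: 0.0385
grasp_force: 0.0
```

```bash
python3 -c "
from h import *
go((.562,-.2256,.07,-2.2))"
```

```text
t 20.75 p [0.5145 0.178  0.1643] yaw -2.19 F [0.7 0.5 0.7] w 0.0385 g 0.0
(0.562, -0.2256, 0.07, -2.2) -> [0.1261 0.8028 0.1888] roll 0.0001
```

Emit:
{"name": "arm_command", "arguments": {"commands": [40,0.02,0.08,0,0,40,0.03,0.16,0,0,40,0.05,0.24,0,0,40,0.06,0.32,0,0,40,0.08,0.4,0,0,40,0.1,0.48,0,0,40,0.11,0.56,0,0,40,0.12,0.64,0,0,40,0.125,0.72,0,0,40,0.125,0.8,0.05,0]}}

```text
time: 21.58
position: [0.5647, -0.2229, 0.1448]
tcp_rot: [1.0, -0.019, 0.003, 0.001]
force: [1.2, 0.3, 1.2]
grip_width: 0.0341
grasp_force: 0.0
```

Emit:
{"name": "arm_command", "arguments": {"commands": [40,0,0.002,0.07,0,40,0,0.002,0.135,0,40,0,0.002,0.135,0,40,0,0.002,0.135,0]}}

```text
time: 21.92
position: [0.5612, -0.2198, 0.0732]
tcp_rot: [1.0, -0.019, -0.002, -0.001]
force: [0.1, 0.7, -0.1]
grip_width: 0.0339
grasp_force: 0.0
```

```bash
python3 -c "
from h import *
go((.562,-.2254,.039,-2.2))"
```

```text
t 21.92 p [ 0.5612 -0.2198  0.0732] yaw -2.19 F [ 0.1  0.7 -0.1] w 0.0339 g 0.0
(0.562, -0.2254, 0.039, -2.2) -> [0.0024 0.0113 0.0685] roll 0.0001
```

Emit:
{"name": "arm_command", "arguments": {"commands": [40,0.0015,0.0113,0.03,0,40,0.0015,0.0113,0.03,0,40,0.0015,0.0113,0.05,0,40,0.0015,0.0113,0.0685,0,40,0.0015,0.0113,0.0685,0,40,0.0015,0.0113,0.0685,0]}}

```text
time: 22.42
position: [0.5627, -0.2255, 0.0398]
tcp_rot: [1.0, -0.019, -0.0, -0.0]
force: [-0.3, -0.7, -0.4]
grip_width: 0.034
grasp_force: 0.0
```

Emit:
{"name": "arm_command", "arguments": {"commands": [30,0,0,0,0,26,0,0,0,0,20,0,0,0,0,20,0,0,0,0,20,0,0,0,0,20,0,0,0,0], "squeeze": 25}}

```text
time: 22.92
position: [0.5631, -0.2259, 0.0404]
tcp_rot: [1.0, -0.019, 0.0, 0.0]
force: [-0.6, 2.2, 5.9]
grip_width: 0.0214
grasp_force: 24.9
```

Gripped with little side force. Now draw it out straight, lift it and carry it over.

Emit:
{"name": "arm_command", "arguments": {"commands": [20,-0.01,0,0,0,20,-0.02,0,0,0,20,-0.03,0,0,0,20,-0.04,0,0,0,20,-0.05,0,0,0,20,-0.05,0,0,0,20,-0.05,0,0,0], "squeeze": 40}}

```text
time: 23.5
position: [0.5378, -0.2253, 0.0405]
tcp_rot: [1.0, -0.019, 0.0, 0.0]
force: [-1.5, -1.2, 8.4]
grip_width: 0.0204
grasp_force: 39.6
```

Emit:
{"name": "arm_command", "arguments": {"commands": [20,0,0,-0.02,0,20,0,0,-0.09,0,20,0,0,-0.17,0,20,0,0,-0.2,0]}}

```text
time: 23.83
position: [0.5392, -0.2256, 0.1446]
tcp_rot: [1.0, -0.019, 0.002, 0.001]
force: [2.3, -1.1, 1.3]
grip_width: 0.0201
grasp_force: 39.1
```

```bash
python3 -c "
from h import *
go((.5152,.1777,.118,-2.2))"
```

```text
t 23.83 p [ 0.5392 -0.2256  0.1446] yaw -2.18 F [ 2.3 -1.1  1.3] w 0.0201 g 39.1
(0.5152, 0.1777, 0.118, -2.2) -> [-0.0789 -0.8044  0.0516] roll 0.0002
```

Emit:
{"name": "arm_command", "arguments": {"commands": [20,-0.01,-0.08,0,0,20,-0.02,-0.16,0,0,20,-0.03,-0.24,0,0,20,-0.04,-0.32,0,0,20,-0.05,-0.4,0,0,20,-0.06,-0.48,0,0,20,-0.07,-0.56,0,0,20,-0.077,-0.64,0,0,20,-0.077,-0.72,0,0,20,-0.077,-0.8,0,0]}}

```text
time: 24.67
position: [0.514, 0.1781, 0.1407]
tcp_rot: [1.0, -0.019, 0.0, 0.0]
force: [1.7, -0.2, -0.2]
grip_width: 0.0202
grasp_force: 39.1
```

Emit:
{"name": "arm_command", "arguments": {"commands": [20,0,0,0.01,0,20,0,0,0.02,0,20,0,0,0.02,0,20,0,0,0.02,0]}}

```text
time: 25.0
position: [0.5142, 0.1751, 0.1298]
tcp_rot: [1.0, -0.019, -0.001, 0.0]
force: [0.8, -0.3, -0.9]
grip_width: 0.0201
grasp_force: 39.2
```

```bash
python3 -c "
from h import *
go((.5154,.1777,.117,-2.2))"
```

```text
t 25.0 p [0.5142 0.1751 0.1298] yaw -2.22 F [ 0.8 -0.3 -0.9] w 0.0201 g 39.2
(0.5154, 0.1777, 0.117, -2.2) -> [ 0.0022 -0.0052  0.0256] roll -0.0002
```

Emit:
{"name": "arm_command", "arguments": {"commands": [20,0.0022,-0.005,0.01,0,20,0.0022,-0.005,0.024,0,20,0.0022,-0.005,0.024,0,20,0.0022,-0.005,0.024,0,45,0.0022,-0.005,0.024,0,45,0.0022,-0.005,0.024,0,45,0.0022,-0.005,0.024,0,45,0.0022,-0.005,0.024,0,45,0.0022,-0.005,-0.03,0,45,0.0022,-0.005,-0.07,0]}}

```text
time: 25.83
position: [0.5153, 0.1786, 0.1654]
tcp_rot: [1.0, -0.019, -0.001, 0.0]
force: [0.7, -0.4, 0.4]
grip_width: 0.0386
grasp_force: 0.0
```

```bash
python3 -c "
from h import *
go((.5595,-.2970,.15,-2.2))"
```

```text
t 25.83 p [0.5153 0.1786 0.1654] yaw -2.17 F [ 0.7 -0.4  0.4] w 0.0386 g 0.0
(0.5595, -0.297, 0.15, -2.2) -> [0.1244 0.9471 0.0311] roll 0.0003
```

Emit:
{"name": "arm_command", "arguments": {"commands": [40,0.02,0.08,0,0,40,0.03,0.16,0,0,40,0.05,0.24,0,0,40,0.06,0.32,0,0,40,0.08,0.4,0,0,40,0.1,0.48,0,0,40,0.11,0.56,0,0,40,0.12,0.64,0,0,40,0.124,0.72,0,0,40,0.124,0.8,0,0]}}

```text
time: 26.67
position: [0.5627, -0.2255, 0.1651]
tcp_rot: [1.0, -0.019, 0.0, 0.0]
force: [1.6, 0.1, 1.0]
grip_width: 0.0347
grasp_force: 0.0
```

Emit:
{"name": "arm_command", "arguments": {"commands": [40,0,0.08,0.03,0,40,0,0.15,0.1,0,40,0,0.15,0.17,0,40,0,0.15,0.18,0,40,0,0.15,0.18,0]}}

```text
time: 27.08
position: [0.5579, -0.2976, 0.0727]
tcp_rot: [1.0, -0.02, -0.002, -0.001]
force: [-0.6, 0.3, 1.4]
grip_width: 0.0343
grasp_force: 0.0
```

```bash
python3 -c "
from h import *
go((.5595,-.2970,.04,-2.2))"
```

```text
t 27.08 p [ 0.5579 -0.2976  0.0727] yaw -2.24 F [-0.6  0.3  1.4] w 0.0343 g 0.0
(0.5595, -0.297, 0.04, -2.2) -> [ 0.0035 -0.0012  0.0654] roll -0.0005
```

Emit:
{"name": "arm_command", "arguments": {"commands": [40,0.0042,-0.001,0.03,0,40,0.0042,-0.001,0.05,0,40,0.0042,-0.001,0.0655,0,40,0.0042,-0.001,0.0655,0,40,0.0042,-0.001,0.0655,0]}}

```text
time: 27.5
position: [0.5621, -0.2974, 0.0425]
tcp_rot: [1.0, -0.019, -0.0, -0.0]
force: [-1.3, -0.2, 0.4]
grip_width: 0.0345
grasp_force: 0.0
```

Emit:
{"name": "arm_command", "arguments": {"commands": [30,0,0,0,0,26,0,0,0,0,20,0,0,0,0,20,0,0,0,0,20,0,0,0,0,20,0,0,0,0], "squeeze": 25}}

```text
time: 28.0
position: [0.562, -0.2981, 0.0426]
tcp_rot: [1.0, -0.019, 0.0, 0.0]
force: [-0.1, 0.9, 4.7]
grip_width: 0.0169
grasp_force: 2.2
```

Emit:
{"name": "arm_command", "arguments": {"commands": [40,0,0,0,0,40,0,0,0,0,40,-0.003,-0.001,0,0,40,-0.003,-0.001,0.007,0,40,-0.003,-0.001,0.007,0,40,-0.003,-0.001,0.007,0]}}

```text
time: 28.5
position: [0.5602, -0.2973, 0.0384]
tcp_rot: [1.0, -0.019, -0.0, -0.0]
force: [-0.2, -0.1, -1.2]
grip_width: 0.0341
grasp_force: 0.0
```

```bash
python3 -c "
from sp import *
go((.5605,-.2974,.0388,-2.2))
g=arm.grab_frame('scene');im=ortho(g,.51,.61,-.35,-.11,.0234,2500);cv2.imwrite('pics/v3.png',im[:,:,::-1])"
```

```text
t 28.5 p [ 0.5602 -0.2973  0.0384] yaw -2.18 F [-0.2 -0.1 -1.2] w 0.0341 g 0.0
(0.5605, -0.2974, 0.0388, -2.2) -> [ 0.0006  0.0003 -0.0008] roll 0.0002
```

View pics/v3.png

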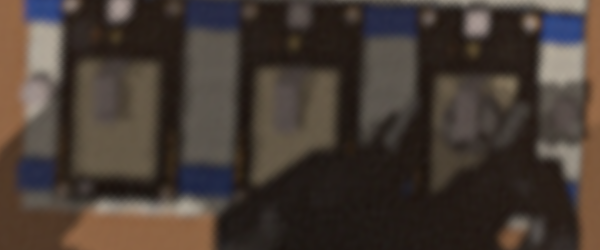

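Holders 1 (115,95) and 2 (290,100) are empty. Cell 3 still lies in its holder at (468,110), between the open fingers. Closing again, lower.

Emit:
{"name": "arm_command", "arguments": {"commands": [30,0,0,0,0,26,0,0,0,0,20,0,0,0,0,20,0,0,0,0,20,0,0,0,0,20,0,0,0,0], "squeeze": 25}}

```text
time: 29.05
position: [0.5604, -0.2974, 0.0389]
tcp_rot: [1.0, -0.019, 0.0, 0.0]
force: [-0.9, -0.5, 3.6]
grip_width: 0.0223
grasp_force: 24.5
```

Emit:
{"name": "arm_command", "arguments": {"commands": [20,-0.01,0,0,0,20,-0.02,0,0,0,20,-0.03,0,0,0,20,-0.04,0,0,0,20,-0.05,0,0,0,20,-0.05,0,0,0,20,-0.05,0,0,0], "squeeze": 40}}

```text
time: 29.63
position: [0.5344, -0.2964, 0.0389]
tcp_rot: [1.0, -0.019, -0.0, -0.0]
force: [-3.4, -1.7, 7.9]
grip_width: 0.0216
grasp_force: 39.7
```

Emit:
{"name": "arm_command", "arguments": {"commands": [20,0,0,-0.02,0,20,0,0,-0.09,0,20,0,0,-0.17,0,20,0,0,-0.2,0]}}

```text
time: 29.97
position: [0.5362, -0.2971, 0.1432]
tcp_rot: [1.0, -0.019, 0.001, 0.001]
force: [2.2, -1.2, 0.9]
grip_width: 0.0211
grasp_force: 39.2
```

```bash
python3 -c "
from h import *
go((.5152,.1777,.118,-2.2))"
```

```text
t 29.97 p [ 0.5362 -0.2971  0.1432] yaw -2.18 F [ 2.2 -1.2  0.9] w 0.0211 g 39.2
(0.5152, 0.1777, 0.118, -2.2) -> [-0.0783 -0.9474  0.0486] roll 0.0002
```

Emit:
{"name": "arm_command", "arguments": {"commands": [20,-0.01,-0.08,0,0,20,-0.02,-0.16,0,0,20,-0.03,-0.24,0,0,20,-0.04,-0.32,0,0,20,-0.05,-0.4,0,0,20,-0.06,-0.48,0,0,20,-0.07,-0.56,0,0,20,-0.077,-0.64,0,0,20,-0.077,-0.72,0,0,20,-0.077,-0.8,0,0]}}

```text
time: 30.8
position: [0.511, 0.1065, 0.1391]
tcp_rot: [1.0, -0.019, -0.0, 0.0]
force: [1.4, 0.1, -0.7]
grip_width: 0.0206
grasp_force: 39.2
```

Emit:
{"name": "arm_command", "arguments": {"commands": [20,0,-0.07,0,0,20,0,-0.147,0,0,20,0,-0.147,0,0,20,0,-0.147,0,0,20,0,-0.147,0,0]}}

```text
time: 31.22
position: [0.5143, 0.178, 0.1388]
tcp_rot: [1.0, -0.019, -0.0, 0.0]
force: [-0.1, -1.7, 0.4]
grip_width: 0.0208
grasp_force: 39.2
```

```bash
python3 -c "
from h import *
go((.5154,.1777,.117,-2.2))"
```

```text
t 31.22 p [0.5143 0.178  0.1388] yaw -2.12 F [-0.1 -1.7  0.4] w 0.0208 g 39.2
(0.5154, 0.1777, 0.117, -2.2) -> [0.0023 0.0004 0.0435] roll 0.0009
```

Emit:
{"name": "arm_command", "arguments": {"commands": [20,0.002,0,0.02,0,20,0.002,0,0.043,0,20,0.002,0,0.043,0,20,0.002,0,0.043,0,45,0.002,0,0.043,0,45,0.002,0,0.043,0,45,0.002,0,0.043,0,45,0.002,0,0.043,0,45,0.002,0,-0.03,0,45,0.002,0,-0.07,0]}}

```text
time: 32.05
position: [0.5159, 0.1782, 0.1752]
tcp_rot: [1.0, -0.019, -0.0, 0.0]
force: [0.9, 0.2, 1.0]
grip_width: 0.0383
grasp_force: 0.0
```

```bash
python3 -c "
from sp import *
go((.4435,.3633,.07,-2.2))
f=arm.grab_frame('top');g=arm.grab_frame('scene')
for p in ((.5567,.3742),(.4985,.384),(.4422,.363)): print(blob(f,*p,.0107,.022),blob(g,*p,.0107,.022))
r=lambda i:cv2.resize(i,(400,300))
cv2.imwrite('pics/v4.png',np.hstack([r(f['pixels']),r(g['pixels'])])[:,:,::-1])"
```

```text
t 32.05 p [0.5159 0.1782 0.1752] yaw -2.18 F [0.9 0.2 1. ] w 0.0383 g 0.0
(0.4435, 0.3633, 0.07, -2.2) -> [-0.1587 -0.3645  0.2105] roll 0.0003
(array([0.5566, 0.3823]), array([32., 44.])) (array([0.5555, 0.3741]), array([28.8, 25.8]))
(array([0.5061, 0.3872]), array([44., 40.])) (array([0.498, 0.384]), array([29.4, 26.6]))
(array([0.4513, 0.3703]), array([44. , 39.8])) (array([0.4419, 0.3629]), array([29. , 26.8]))
```

View pics/v4.png

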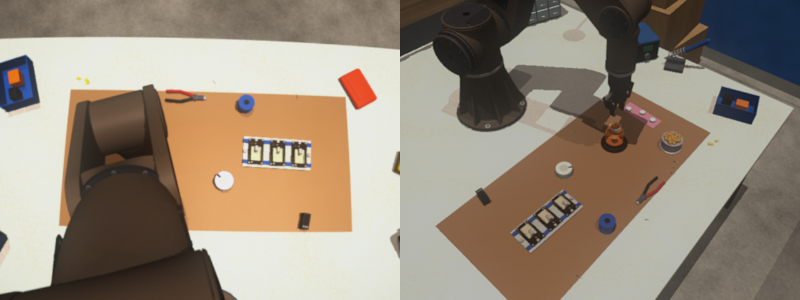

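All spent cells are out of the bench and boards, and the cap stands at (223,180) in the left half. Now the first fresh cell.

Emit:
{"name": "arm_command", "arguments": {"commands": [45,-0.03,-0.07,0,0,45,-0.06,-0.14,0,0,45,-0.09,-0.21,0,0,45,-0.12,-0.28,0.03,0,45,-0.1587,-0.3645,0.08,0,45,-0.1587,-0.3645,0.15,0,45,-0.1587,-0.3645,0.21,0,45,-0.1587,-0.3645,0.21,0,45,-0.1587,-0.3645,0.21,0]}}

```text
time: 32.9
position: [0.4424, 0.3626, 0.0677]
tcp_rot: [1.0, -0.019, -0.001, 0.001]
force: [-0.1, -0.9, 0.8]
grip_width: 0.0387
grasp_force: 0.0
```

```bash
python3 -c "
from h import *
go((.443,.363,.026,-2.2))"
```

```text
t 32.9 p [0.4424 0.3626 0.0677] yaw -2.15 F [-0.1 -0.9  0.8] w 0.0387 g 0.0
(0.443, 0.363, 0.026, -2.2) -> [ 0.0013 -0.0011  0.0833] roll 0.0005
```

Emit:
{"name": "arm_command", "arguments": {"commands": [45,0.001,-0.001,0.04,0,45,0.001,-0.001,0.07,0,45,0.001,-0.001,0.0835,0,45,0.001,-0.001,0.0835,0,45,0.001,-0.001,0.0835,0]}}

```text
time: 33.32
position: [0.4449, 0.3638, 0.0283]
tcp_rot: [1.0, -0.019, 0.0, -0.0]
force: [0.3, -0.0, 0.5]
grip_width: 0.0383
grasp_force: 0.0
```

```bash
python3 -c "
from h import *
go((.443,.363,.026,-2.2))"
```

```text
t 33.32 p [0.4449 0.3638 0.0283] yaw -2.22 F [ 0.3 -0.   0.5] w 0.0383 g 0.0
(0.443, 0.363, 0.026, -2.2) -> [-0.0037  0.0017  0.0047] roll -0.0002
```

Emit:
{"name": "arm_command", "arguments": {"commands": [45,-0.0037,0.0017,0.0047,0,45,-0.0037,0.0017,0.0047,0,30,-0.0037,0.0017,0.0047,0,20,-0.0037,0.0017,0.0047,0,20,-0.0037,0.0017,0.0047,0,20,-0.0037,0.0017,0.0047,0,20,-0.0037,0.0017,0.0047,0]}}

```text
time: 33.9
position: [0.4425, 0.3632, 0.0255]
tcp_rot: [1.0, -0.019, 0.0, -0.0]
force: [-1.4, -1.6, 11.2]
grip_width: 0.0217
grasp_force: 38.7
```

Emit:
{"name": "arm_command", "arguments": {"commands": [20,0,0,-0.08,0,20,0,0,-0.16,0,20,0,0,-0.2,0]}}

```text
time: 34.15
position: [0.4431, 0.3637, 0.1283]
tcp_rot: [1.0, -0.019, 0.001, -0.001]
force: [1.5, 1.9, 0.8]
grip_width: 0.0216
grasp_force: 39.1
```

```bash
python3 -c "
from h import *
go((.5440,-.1533,.120,-2.2),(.5414,-.2251,.12,-2.2))"
```

```text
t 34.15 p [0.4431 0.3637 0.1283] yaw -2.18 F [1.5 1.9 0.8] w 0.0216 g 39.1
(0.544, -0.1533, 0.12, -2.2) -> [0.2408 1.0256 0.0153] roll 0.0003
(0.5414, -0.2251, 0.12, -2.2) -> [0.2411 1.1693 0.015 ] roll 0.0003
```

Emit:
{"name": "arm_command", "arguments": {"commands": [20,0.01,0.08,-0.03,0,20,0.03,0.16,-0.04,0,20,0.05,0.24,-0.04,0,20,0.07,0.32,-0.04,0,20,0.09,0.4,-0.04,0,20,0.11,0.48,-0.04,0,20,0.13,0.56,-0.04,0,20,0.15,0.64,-0.04,0,20,0.17,0.72,-0.04,0,20,0.18,0.8,-0.03,0]}}

```text
time: 34.98
position: [0.5183, -0.0424, 0.1407]
tcp_rot: [1.0, -0.019, 0.001, 0.0]
force: [2.4, 1.5, 0.7]
grip_width: 0.0216
grasp_force: 39.2
```

Emit:
{"name": "arm_command", "arguments": {"commands": [20,0.02,0.08,0,0,20,0.04,0.16,0,0,20,0.06,0.225,0.06,0,20,0.06,0.225,0.11,0,20,0.06,0.225,0.13,0,20,0.06,0.225,0.13,0,20,0.06,0.225,0.13,0]}}

```text
time: 35.57
position: [0.542, -0.1527, 0.0748]
tcp_rot: [1.0, -0.019, -0.001, -0.0]
force: [-0.3, 0.2, -0.2]
grip_width: 0.021
grasp_force: 39.2
```

```bash
python3 -c "
from h import *
go((.545,-.1532,.05,-2.2))"
```

```text
t 35.57 p [ 0.542  -0.1527  0.0748] yaw -2.14 F [-0.3  0.2 -0.2] w 0.021 g 39.2
(0.545, -0.1532, 0.05, -2.2) -> [0.0061 0.0008 0.0495] roll 0.0006
```

Emit:
{"name": "arm_command", "arguments": {"commands": [20,0.004,0.0008,0.03,0,20,0.004,0.0008,0.05,0,20,0.004,0.0008,0.064,0,20,0.004,0.0008,0.064,0,20,0.004,0.0008,0.064,0,20,0.004,0.0008,0.064,0]}}

```text
time: 36.07
position: [0.5449, -0.154, 0.0432]
tcp_rot: [1.0, -0.019, 0.0, 0.0]
force: [-0.1, 0.0, -1.1]
grip_width: 0.0213
grasp_force: 39.2
```

```bash
python3 -c "
from h import *
go((.545,-.1532,.0382,-2.2))"
```

```text
t 36.07 p [ 0.5449 -0.154   0.0432] yaw -2.16 F [-0.1  0.  -1.1] w 0.0213 g 39.2
(0.545, -0.1532, 0.0382, -2.2) -> [ 0.0002 -0.0015  0.01  ] roll 0.0005
```

Emit:
{"name": "arm_command", "arguments": {"commands": [20,0,-0.0012,0.004,0,20,0,-0.0012,0.007,0,20,0,-0.0012,0.01,0,20,0,-0.0012,0.01,0,20,0,-0.0012,0.01,0]}}

```text
time: 36.48
position: [0.5448, -0.1536, 0.0381]
tcp_rot: [1.0, -0.019, 0.0, 0.0]
force: [-1.2, 1.5, 10.2]
grip_width: 0.0213
grasp_force: 40.4
```

Emit:
{"name": "arm_command", "arguments": {"commands": [20,0.008,0,-0.001,0,20,0.016,0,-0.001,0,20,0.024,0,-0.001,0,20,0.03,0,-0.001,0,20,0.036,0,-0.001,0,20,0.038,0,-0.001,0,20,0.038,0,-0.001,0]}}

```text
time: 37.07
position: [0.564, -0.1543, 0.0382]
tcp_rot: [1.0, -0.019, 0.0, 0.0]
force: [-0.7, 1.6, 4.1]
grip_width: 0.0215
grasp_force: 39.8
```

Emit:
{"name": "arm_command", "arguments": {"commands": [20,0.002,0,0,0,20,0.004,0,0,0,20,0.006,0,0,0,20,0.006,0,0,0]}}

```text
time: 37.4
position: [0.5667, -0.1544, 0.0382]
tcp_rot: [1.0, -0.019, -0.0, -0.0]
force: [-2.3, 0.7, 6.4]
grip_width: 0.0215
grasp_force: 40.0
```

Emit:
{"name": "arm_command", "arguments": {"commands": [20,0.0015,0,0,0,20,0.003,0,0,0,20,0.003,0,0,0]}}

```text
time: 37.65
position: [0.5677, -0.1544, 0.0381]
tcp_rot: [1.0, -0.019, -0.001, -0.0]
force: [-4.8, 0.4, 8.4]
grip_width: 0.0211
grasp_force: 40.3
```

Emit:
{"name": "arm_command", "arguments": {"commands": [20,0.0015,0,0,0,20,0.0025,0,0,0,20,0.0025,0,0,0]}}

```text
time: 37.9
position: [0.5678, -0.1543, 0.0381]
tcp_rot: [1.0, -0.019, -0.002, -0.0]
force: [-10.8, -2.1, 13.2]
grip_width: 0.0212
grasp_force: 40.9
```

Emit:
{"name": "arm_command", "arguments": {"commands": [20,-0.002,0,-0.0005,0,20,-0.0025,0,-0.001,0,25,-0.0025,0,-0.001,0,38,-0.0025,0,-0.001,0,38,-0.0025,0,-0.001,0,38,-0.0025,0,-0.001,0,38,-0.0025,0,-0.05,0,38,-0.0025,0,-0.12,0,38,-0.0025,0,-0.2,0,38,-0.0025,0,-0.22,0]}}

```text
time: 38.73
position: [0.5707, -0.1552, 0.1534]
tcp_rot: [1.0, -0.019, 0.003, 0.001]
force: [2.9, -0.4, 0.8]
grip_width: 0.0324
grasp_force: 0.0
```

```bash
python3 -c "
from sp import *
go((.4988,.384,.12,-2.2))
g=arm.grab_frame('scene')
im=np.vstack([ortho(g,.51,.61,-.35,-.11,.0234,2500),ortho(g,.40,.52,.18,.42,.0107,2500)]);cv2.imwrite('pics/v5.png',im[:,:,::-1])"
```

```text
t 38.73 p [ 0.5707 -0.1552  0.1534] yaw -2.17 F [ 2.9 -0.4  0.8] w 0.0324 g 0.0
(0.4988, 0.384, 0.12, -2.2) -> [-0.185  -1.0723  0.0637] roll 0.0003
```

View pics/v5.png

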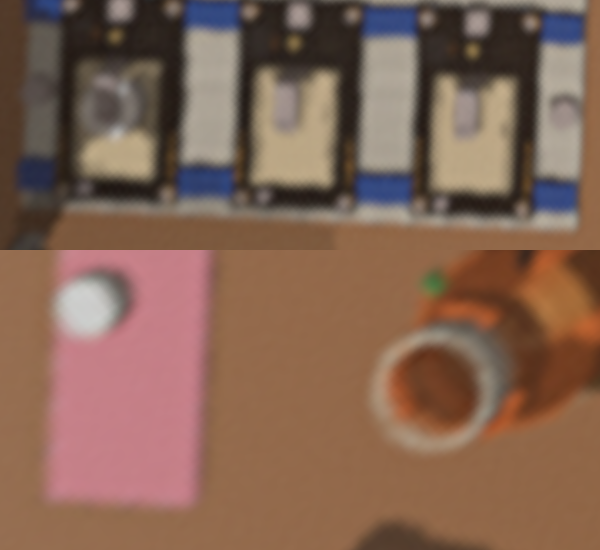

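The fresh cell sits under the clip in holder 1 at (110,105). The vial mouth at (438,385) is clear. Next fresh cell.

Emit:
{"name": "arm_command", "arguments": {"commands": [45,-0.01,-0.08,0,0,45,-0.03,-0.16,0,0,45,-0.05,-0.24,0,0,45,-0.06,-0.32,0,0,45,-0.08,-0.4,0,0,45,-0.09,-0.48,0,0,45,-0.11,-0.56,0,0,45,-0.12,-0.64,0,0,45,-0.14,-0.72,0,0,45,-0.15,-0.8,0,0]}}

```text
time: 39.62
position: [0.5073, 0.2501, 0.1479]
tcp_rot: [1.0, -0.019, -0.0, -0.0]
force: [1.6, -0.7, 0.8]
grip_width: 0.0388
grasp_force: 0.0
```

Emit:
{"name": "arm_command", "arguments": {"commands": [45,-0.01,-0.08,0,0,45,-0.02,-0.16,0,0,45,-0.035,-0.24,0,0,45,-0.035,-0.272,0.06,0,45,-0.035,-0.272,0.12,0,45,-0.035,-0.272,0.17,0,45,-0.035,-0.272,0.17,0,45,-0.035,-0.272,0.17,0]}}

```text
time: 40.28
position: [0.4953, 0.3842, 0.0622]
tcp_rot: [1.0, -0.019, -0.001, 0.001]
force: [0.6, -0.2, -0.0]
grip_width: 0.0383
grasp_force: 0.0
```

```bash
python3 -c "
from h import *
go((.4988,.384,.0262,-2.2))"
```

```text
t 40.28 p [0.4953 0.3842 0.0622] yaw -2.17 F [ 0.6 -0.2 -0. ] w 0.0383 g 0.0
(0.4988, 0.384, 0.0262, -2.2) -> [0.0071 0.0001 0.0719] roll 0.0003
```

Emit:
{"name": "arm_command", "arguments": {"commands": [45,0.005,0,0.04,0,45,0.005,0,0.065,0,45,0.005,0,0.072,0,45,0.005,0,0.072,0,45,0.005,0,0.072,0]}}

```text
time: 40.7
position: [0.4989, 0.3846, 0.028]
tcp_rot: [1.0, -0.019, 0.0, -0.0]
force: [-0.2, -0.7, 0.3]
grip_width: 0.0384
grasp_force: 0.0
```

```bash
python3 -c "
from h import *
go((.4988,.384,.0258,-2.2))"
```

```text
t 40.7 p [0.4989 0.3846 0.028 ] yaw -2.19 F [-0.2 -0.7  0.3] w 0.0384 g 0.0
(0.4988, 0.384, 0.0258, -2.2) -> [-0.0001  0.0013  0.0043] roll 0.0001
```

Emit:
{"name": "arm_command", "arguments": {"commands": [45,0,0.001,0.0043,0,45,0,0.001,0.0043,0,30,0,0.001,0.0043,0,20,0,0.001,0.0043,0,20,0,0.001,0.0043,0,20,0,0.001,0.0043,0,20,0,0.001,0.0043,0]}}

```text
time: 41.28
position: [0.4988, 0.3842, 0.0257]
tcp_rot: [1.0, -0.019, 0.0, -0.0]
force: [-2.0, -2.3, 7.3]
grip_width: 0.021
grasp_force: 38.8
```

Emit:
{"name": "arm_command", "arguments": {"commands": [20,0,0,-0.08,0,20,0,0,-0.16,0,20,0,0,-0.23,0]}}

```text
time: 41.53
position: [0.4983, 0.384, 0.1418]
tcp_rot: [1.0, -0.019, -0.0, 0.0]
force: [1.8, 0.2, 0.1]
grip_width: 0.0211
grasp_force: 39.1
```

```bash
python3 -c "
from h import *
go((.5424,-.2252,.120,-2.2))"
```

```text
t 41.53 p [0.4983 0.384  0.1418] yaw -2.18 F [1.8 0.2 0.1] w 0.0211 g 39.1
(0.5424, -0.2252, 0.12, -2.2) -> [0.1343 1.2141 0.0438] roll 0.0003
```

Emit:
{"name": "arm_command", "arguments": {"commands": [20,-0.04,0.06,0,0,20,-0.08,0.13,0,0,20,-0.12,0.2,0,0,20,-0.14,0.28,0,0,20,-0.14,0.36,0,0,20,-0.14,0.44,0,0,20,-0.12,0.52,0,0,20,-0.08,0.6,0,0,20,-0.04,0.67,0,0,20,0,0.74,0,0]}}

```text
time: 42.37
position: [0.4847, 0.0126, 0.1405]
tcp_rot: [1.0, -0.019, 0.0, 0.0]
force: [0.7, 1.1, 0.5]
grip_width: 0.0216
grasp_force: 39.2
```

Emit:
{"name": "arm_command", "arguments": {"commands": [20,0.03,0.08,0,0,20,0.06,0.16,0,0,20,0.09,0.24,0,0,20,0.12,0.32,0,0,20,0.134,0.4,0.01,0,20,0.134,0.474,0.04,0,20,0.134,0.474,0.1,0,20,0.134,0.474,0.13,0,20,0.134,0.474,0.13,0,20,0.134,0.474,0.13,0]}}

```text
time: 43.2
position: [0.5418, -0.2245, 0.0747]
tcp_rot: [1.0, -0.019, -0.001, -0.0]
force: [0.7, 0.3, 0.2]
grip_width: 0.0214
grasp_force: 39.2
```

```bash
python3 -c "
from h import *
go((.5424,-.2254,.0433,-2.2))"
```

```text
t 43.2 p [ 0.5418 -0.2245  0.0747] yaw -2.19 F [0.7 0.3 0.2] w 0.0214 g 39.2
(0.5424, -0.2254, 0.0433, -2.2) -> [0.0015 0.0017 0.0629] roll 0.0001
```

Emit:
{"name": "arm_command", "arguments": {"commands": [20,0,0.001,0.03,0,20,0,0.001,0.05,0,20,0,0.001,0.063,0,20,0,0.001,0.063,0,20,0,0.001,0.063,0,20,0,0.001,0.063,0]}}

```text
time: 43.7
position: [0.5426, -0.2252, 0.0441]
tcp_rot: [1.0, -0.019, 0.0, 0.0]
force: [-0.1, 0.7, 0.4]
grip_width: 0.0214
grasp_force: 39.2
```

```bash
python3 -c "
from h import *
go((.5424,-.2254,.0383,-2.2))"
```

```text
t 43.7 p [ 0.5426 -0.2252  0.0441] yaw -2.16 F [-0.1  0.7  0.4] w 0.0214 g 39.2
(0.5424, -0.2254, 0.0383, -2.2) -> [-0.0004  0.0005  0.0116] roll 0.0004
```

Emit:
{"name": "arm_command", "arguments": {"commands": [20,0,0.0004,0.005,0,20,0,0.0004,0.008,0,20,0,0.0004,0.0112,0,20,0,0.0004,0.0112,0,20,0,0.0004,0.0112,0]}}

```text
time: 44.12
position: [0.5424, -0.2255, 0.0383]
tcp_rot: [1.0, -0.019, 0.0, 0.0]
force: [-1.2, 0.7, 7.4]
grip_width: 0.0215
grasp_force: 40.1
```

On the floor at the predicted height. Slide it in.

Emit:
{"name": "arm_command", "arguments": {"commands": [20,0.008,0,-0.0005,0,20,0.016,0,-0.0005,0,20,0.024,0,-0.0005,0,20,0.03,0,-0.0005,0,20,0.036,0,-0.0005,0,20,0.04,0,-0.0005,0,20,0.04,0,-0.0005,0]}}

```text
time: 44.7
position: [0.5626, -0.2262, 0.0383]
tcp_rot: [1.0, -0.019, 0.0, 0.0]
force: [-0.6, 1.4, 6.4]
grip_width: 0.0212
grasp_force: 40.0
```

Emit:
{"name": "arm_command", "arguments": {"commands": [20,0.002,0,0,0,20,0.004,0,0,0,20,0.006,0,0,0,20,0.006,0,0,0]}}

```text
time: 45.03
position: [0.5645, -0.2262, 0.0382]
tcp_rot: [1.0, -0.019, -0.001, -0.0]
force: [-7.7, -0.0, 10.7]
grip_width: 0.0217
grasp_force: 40.6
```

Emit:
{"name": "arm_command", "arguments": {"commands": [20,0.001,0,0,0,20,0.0015,0,0,0,20,0.0015,0,0,0]}}

```text
time: 45.28
position: [0.5646, -0.2262, 0.0382]
tcp_rot: [1.0, -0.019, -0.001, -0.0]
force: [-11.4, -2.4, 12.8]
grip_width: 0.0212
grasp_force: 40.9
```

Emit:
{"name": "arm_command", "arguments": {"commands": [20,-0.002,0,-0.0005,0,20,-0.0025,0,-0.001,0,25,-0.0025,0,-0.001,0,38,-0.0025,0,-0.001,0,38,-0.0025,0,-0.001,0,38,-0.0025,0,-0.001,0,38,-0.0025,0,-0.05,0,38,-0.0025,0,-0.12,0,38,-0.0025,0,-0.2,0,38,-0.0025,0,-0.22,0]}}

```text
time: 46.12
position: [0.5672, -0.2273, 0.1535]
tcp_rot: [1.0, -0.019, 0.003, 0.001]
force: [2.6, -1.4, 0.6]
grip_width: 0.0325
grasp_force: 0.0
```

```bash
python3 -c "
from sp import *
go((.556,.3742,.15,-2.2))
g=arm.grab_frame('scene');print(blob(g,.556,.374,.0107,.022))"
```

```text
t 46.12 p [ 0.5672 -0.2273  0.1535] yaw -2.17 F [ 2.6 -1.4  0.6] w 0.0325 g 0.0
(0.556, 0.3742, 0.15, -2.2) -> [-0.068  -1.2013  0.0036] roll 0.0003
(array([0.5555, 0.3741]), array([28.6, 25.6]))
```

Emit:
{"name": "arm_command", "arguments": {"commands": [45,-0.005,-0.08,0,0,45,-0.01,-0.16,0,0,45,-0.015,-0.24,0,0,45,-0.02,-0.32,0,0,45,-0.025,-0.4,0,0,45,-0.03,-0.48,0,0,45,-0.04,-0.56,0,0,45,-0.05,-0.64,0,0,45,-0.06,-0.72,0,0,45,-0.068,-0.8,0,0]}}

```text
time: 47.0
position: [0.5454, 0.1768, 0.148]
tcp_rot: [1.0, -0.019, 0.0, -0.0]
force: [1.4, 0.7, -0.8]
grip_width: 0.0383
grasp_force: 0.0
```

Emit:
{"name": "arm_command", "arguments": {"commands": [45,0,-0.08,0,0,45,0,-0.16,0,0,45,0,-0.24,0,0,45,0,-0.32,0,0,45,0,-0.4,0.03,0,45,0,-0.4,0.08,0,45,0,-0.4,0.14,0,45,0,-0.4,0.17,0,45,0,-0.4,0.17,0,45,0,-0.4,0.17,0]}}

```text
time: 47.83
position: [0.5531, 0.3744, 0.0624]
tcp_rot: [1.0, -0.019, -0.001, 0.0]
force: [1.1, -0.3, 0.6]
grip_width: 0.0384
grasp_force: 0.0
```

```bash
python3 -c "
from h import *
go((.5563,.3742,.0262,-2.2))"
```

```text
t 47.83 p [0.5531 0.3744 0.0624] yaw -2.18 F [ 1.1 -0.3  0.6] w 0.0384 g 0.0
(0.5563, 0.3742, 0.0262, -2.2) -> [0.0064 0.0001 0.0724] roll 0.0003
```

Emit:
{"name": "arm_command", "arguments": {"commands": [45,0.005,0,0.04,0,45,0.005,0,0.065,0,45,0.005,0,0.074,0,45,0.005,0,0.074,0,45,0.005,0,0.074,0]}}

```text
time: 48.25
position: [0.5563, 0.3745, 0.0267]
tcp_rot: [1.0, -0.019, 0.0, -0.0]
force: [-0.3, -0.3, 0.0]
grip_width: 0.0386
grasp_force: 0.0
```

```bash
python3 -c "
from h import *
go((.5563,.3742,.0258,-2.2))"
```

```text
t 48.25 p [0.5563 0.3745 0.0267] yaw -2.19 F [-0.3 -0.3  0. ] w 0.0386 g 0.0
(0.5563, 0.3742, 0.0258, -2.2) -> [0.0001 0.0006 0.0018] roll 0.0001
```

Emit:
{"name": "arm_command", "arguments": {"commands": [45,0,0.0005,0.0018,0,30,0,0.0005,0.0018,0,20,0,0.0005,0.0018,0,20,0,0.0005,0.0018,0,20,0,0.0005,0.0018,0,20,0,0.0005,0.0018,0]}}

```text
time: 48.75
position: [0.5564, 0.3744, 0.0262]
tcp_rot: [1.0, -0.019, 0.0, -0.0]
force: [-1.4, -1.9, 6.4]
grip_width: 0.0213
grasp_force: 38.9
```

Emit:
{"name": "arm_command", "arguments": {"commands": [20,0,0,-0.08,0,20,0,0,-0.16,0,20,0,0,-0.24,0]}}

```text
time: 49.0
position: [0.5555, 0.374, 0.1465]
tcp_rot: [1.0, -0.019, -0.001, 0.0]
force: [0.7, 0.4, -0.0]
grip_width: 0.0209
grasp_force: 39.1
```

```bash
python3 -c "
from h import *
go((.5397,-.2973,.145,-2.2))"
```

```text
t 49.0 p [0.5555 0.374  0.1465] yaw -2.18 F [ 0.7  0.4 -0. ] w 0.0209 g 39.1
(0.5397, -0.2973, 0.145, -2.2) -> [0.0194 1.3427 0.0039] roll 0.0002
```

Emit:
{"name": "arm_command", "arguments": {"commands": [20,0.04,0.06,0,0,20,0.08,0.13,0,0,20,0.11,0.2,0,0,20,0.13,0.28,0,0,20,0.14,0.36,0,0,20,0.14,0.44,0,0,20,0.13,0.52,0,0,20,0.11,0.6,0,0,20,0.09,0.68,0,0,20,0.07,0.75,0,0]}}

```text
time: 49.83
position: [0.576, -0.004, 0.1457]
tcp_rot: [1.0, -0.019, 0.0, 0.0]
force: [1.5, -0.3, -0.4]
grip_width: 0.0214
grasp_force: 39.1
```

Emit:
{"name": "arm_command", "arguments": {"commands": [20,-0.01,0.08,0,0,20,-0.02,0.16,0,0,20,-0.03,0.24,0,0,20,-0.04,0.32,0,0,20,-0.05,0.4,0,0,20,-0.05,0.48,0,0,20,-0.05,0.56,0,0,20,-0.05,0.592,0.04,0,20,-0.05,0.592,0.1,0,20,-0.05,0.592,0.14,0]}}

```text
time: 50.67
position: [0.5401, -0.2983, 0.0742]
tcp_rot: [1.0, -0.02, 0.0, 0.0]
force: [-0.4, 0.3, -0.8]
grip_width: 0.0212
grasp_force: 39.2
```

Emit:
{"name": "arm_command", "arguments": {"commands": [20,0,0,0,0,20,0,0,0,0]}}

```text
time: 50.83
position: [0.5401, -0.2964, 0.075]
tcp_rot: [1.0, -0.019, -0.001, -0.0]
force: [-0.8, 0.2, 0.5]
grip_width: 0.0211
grasp_force: 39.2
```

```bash
python3 -c "
from h import *
go((.5397,-.2973,.0440,-2.2))"
```

```text
t 50.83 p [ 0.5401 -0.2964  0.075 ] yaw -2.18 F [-0.8  0.2  0.5] w 0.0211 g 39.2
(0.5397, -0.2973, 0.044, -2.2) -> [-0.0005  0.0019  0.0621] roll 0.0002
```

Emit:
{"name": "arm_command", "arguments": {"commands": [20,-0.001,0.0012,0.03,0,20,-0.001,0.0012,0.05,0,20,-0.001,0.0012,0.062,0,20,-0.001,0.0012,0.062,0,20,-0.001,0.0012,0.062,0,20,-0.001,0.0012,0.062,0]}}

```text
time: 51.33
position: [0.5404, -0.2973, 0.045]
tcp_rot: [1.0, -0.019, 0.0, 0.0]
force: [-0.4, 1.1, 0.9]
grip_width: 0.0212
grasp_force: 39.2
```

```bash
python3 -c "
from h import *
go((.5397,-.2973,.0388,-2.2))"
```

```text
t 51.33 p [ 0.5404 -0.2973  0.045 ] yaw -2.16 F [-0.4  1.1  0.9] w 0.0212 g 39.2
(0.5397, -0.2973, 0.0388, -2.2) -> [-0.0014  0.      0.0123] roll 0.0004
```

Emit:
{"name": "arm_command", "arguments": {"commands": [20,0,0,0.005,0,20,0,0,0.009,0,20,0,0,0.0118,0,20,0,0,0.0118,0,20,0,0,0.0118,0]}}

```text
time: 51.75
position: [0.5402, -0.2973, 0.0388]
tcp_rot: [1.0, -0.019, 0.0, 0.0]
force: [-2.3, 1.1, 8.9]
grip_width: 0.021
grasp_force: 40.3
```

Emit:
{"name": "arm_command", "arguments": {"commands": [20,0.008,0,-0.0005,0,20,0.016,0,-0.0005,0,20,0.024,0,-0.0005,0,20,0.03,0,-0.0005,0,20,0.036,0,-0.0005,0,20,0.039,0,-0.0005,0,20,0.039,0,-0.0005,0]}}

```text
time: 52.33
position: [0.5597, -0.298, 0.0388]
tcp_rot: [1.0, -0.019, -0.0, 0.0]
force: [-1.6, 1.2, 7.6]
grip_width: 0.0208
grasp_force: 40.1
```

Emit:
{"name": "arm_command", "arguments": {"commands": [20,0.002,0,0,0,20,0.004,0,0,0,20,0.006,0,0,0,20,0.006,0,0,0]}}

```text
time: 52.67
position: [0.5616, -0.298, 0.0388]
tcp_rot: [1.0, -0.019, -0.001, -0.0]
force: [-8.7, -0.4, 10.7]
grip_width: 0.0213
grasp_force: 40.8
```

Emit:
{"name": "arm_command", "arguments": {"commands": [20,0.001,0,0,0,20,0.001,0,0,0,20,0.001,0,0,0]}}

```text
time: 52.92
position: [0.5616, -0.298, 0.0387]
tcp_rot: [1.0, -0.019, -0.001, -0.0]
force: [-11.2, -1.4, 12.7]
grip_width: 0.0211
grasp_force: 40.9
```

Emit:
{"name": "arm_command", "arguments": {"commands": [20,-0.002,0,-0.0005,0,20,-0.0025,0,-0.001,0,25,-0.0025,0,-0.001,0,38,-0.0025,0,-0.001,0,38,-0.0025,0,-0.001,0,38,-0.0025,0,-0.001,0,38,-0.0025,0,-0.05,0,38,-0.0025,0,-0.12,0,38,-0.0025,0,-0.2,0,38,-0.0025,0,-0.22,0]}}

```text
time: 53.75
position: [0.5641, -0.2993, 0.1541]
tcp_rot: [1.0, -0.019, 0.003, 0.002]
force: [2.9, -0.1, 0.9]
grip_width: 0.0326
grasp_force: 0.0
```

```bash
python3 -c "
from sp import *
go((.4693,-.05,.125,64.9))
g=arm.grab_frame('scene');f=arm.grab_frame('top')
for n,i in (('top',f),('scene',g)):
  x,y=.4695,-.05;h=.05;im=ortho(i,x-h,x+h,y-h,y+h,.026,5000);hsv=cv2.cvtColor(im,cv2.COLOR_RGB2HSV)
  b=((hsv[...,1]<70)&(hsv[...,2]>110)).astype(np.uint8);k,l,st,c=cv2.connectedComponentsWithStats(b);q=1+np.argmax(st[1:,4])
  (cx,cy),r=cv2.minEnclosingCircle(np.argwhere(l==q)[:,::-1].astype(np.float32));print(n,x+h-cy/5000,y+h-cx/5000,r/5)
im=np.hstack([np.vstack([ortho(i,.51,.61,-.35,-.19,.0234,2500)]+[ortho(i,.41,.53,-.13,.03,.026,2500)]) for i in (f,g)]);cv2.imwrite('pics/v6.png',im[:,:,::-1])"
```

```text
t 53.75 p [ 0.5641 -0.2993  0.1541] yaw -2.17 F [ 2.9 -0.1  0.9] w 0.0326 g 0.0
(0.4693, -0.05, 0.125, 64.9) -> [-0.2088 -0.4913  0.0554] roll -0.7453Traceback (most recent call last):
  File "<string>", line 7, in <module>
    b=((hsv[...,1]<70)&(hsv[...,2]>110)).astype(np.uint8);k,l,st,c=cv2.connectedComponentsWithStats(b);q=1+np.argmax(st[1:,4])
                                                                                                           ~~~~~~~~~^^^^^^^^^^
    return _wrapfunc(a, 'argmax', axis=axis, out=out, **kwds)
    return bound(*args, **kwds)
ValueError: attempt to get argmax of an empty sequence
```

Emit:
{"name": "arm_command", "arguments": {"commands": [60,-0.03,-0.07,0,-0.075,70,-0.06,-0.14,0,-0.15,80,-0.09,-0.21,0,-0.225,95,-0.12,-0.28,0,-0.3,97,-0.15,-0.35,0,-0.375,97,-0.18,-0.42,0,-0.45,97,-0.2088,-0.4913,0,-0.525,97,-0.2088,-0.4913,0,-0.6,97,-0.2088,-0.4913,0,-0.675,97,-0.2088,-0.4913,0,-0.745]}}

```text
time: 54.68
position: [0.4663, -0.0477, 0.1479]
tcp_rot: [0.842, 0.54, -0.0, -0.0]
force: [0.1, -0.5, 0.2]
grip_width: 0.0827
grasp_force: 0.0
```

Emit:
{"name": "arm_command", "arguments": {"commands": [97,0,0,0.05,0,97,0,0,0.05,0,97,0,0,0.05,0]}}

```text
time: 54.93
position: [0.4655, -0.0484, 0.1225]
tcp_rot: [0.844, 0.536, -0.001, -0.001]
force: [0.9, -0.3, 0.2]
grip_width: 0.083
grasp_force: 0.0
```

```bash
python3 -c "
from sp import *
go((.4696,-.0503,.05,64.9),(.4696,-.0503,.0225,64.9))
g=arm.grab_frame('scene')
im=np.hstack([ortho(g,.51,.61,-.35,-.11,.0234,1600),ortho(g,.41,.51,-.11,.01,.026,1600)]);cv2.imwrite('pics/v6.png',im[:,:,::-1])"
```

```text
t 54.93 p [ 0.4655 -0.0484  0.1225] yaw 64.82 F [ 0.9 -0.3  0.2] w 0.083 g 0.0
(0.4696, -0.0503, 0.05, 64.9) -> [1.00e-04 9.50e-03 1.45e-01] roll -0.0009
(0.4696, -0.0503, 0.0225, 64.9) -> [1.0e-04 9.7e-03 2.0e-01] roll -0.0009
```

View pics/v6.png

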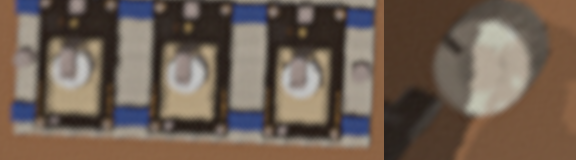

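Emit:
{"name": "arm_command", "arguments": {"commands": [97,0,0.008,0.07,0,97,0,0.008,0.14,0,97,0,0.008,0.18,0,97,0,0.008,0.195,0,97,0,0.008,0.195,0,97,0,0.008,0.195,0], "squeeze": 40}}

```text
time: 55.48
position: [0.4707, -0.0504, 0.0268]
tcp_rot: [0.844, 0.536, 0.0, 0.0]
force: [-0.1, 0.4, -0.4]
grip_width: 0.0827
grasp_force: 0.0
```

```bash
python3 -c "
from sp import *
go((.4696,-.0503,.0222,64.9))"
```

```text
t 55.48 p [ 0.4707 -0.0504  0.0268] yaw 64.85 F [-0.1  0.4 -0.4] w 0.0827 g 0.0
(0.4696, -0.0503, 0.0222, 64.9) -> [-0.0007 -0.0021  0.0092] roll -0.0006
```

Emit:
{"name": "arm_command", "arguments": {"commands": [97,-0.0007,-0.002,0.009,0,97,-0.0007,-0.002,0.009,0,75,-0.0007,-0.002,0.009,0,60,-0.0007,-0.002,0.009,0,60,-0.0007,-0.002,0.009,0,55,-0.0007,-0.002,0.009,0,55,-0.0007,-0.002,0.009,0,55,-0.0007,-0.002,0.009,0]}}

```text
time: 56.15
position: [0.4698, -0.0503, 0.0225]
tcp_rot: [0.844, 0.536, 0.0, 0.0]
force: [-2.4, 0.2, 16.9]
grip_width: 0.0586
grasp_force: 39.1
```

Emit:
{"name": "arm_command", "arguments": {"commands": [55,0,0,-0.001,0,55,0,0,-0.001,0,55,0,0,-0.001,0], "squeeze": 100}}

```text
time: 56.4
position: [0.4698, -0.0503, 0.0231]
tcp_rot: [0.844, 0.536, 0.001, 0.0]
force: [-2.4, 0.4, 17.6]
grip_width: 0.0573
grasp_force: 105.0
```

```bash
python3 -c "
from sp import *
go((.5154,.1776,.13,64.9))"
```

```text
t 56.4 p [ 0.4698 -0.0503  0.0231] yaw 64.87 F [-2.4  0.4 17.6] w 0.0573 g 105.0
(0.5154, 0.1776, 0.13, 64.9) -> [ 0.4515 -0.1108 -0.2138] roll -0.0004
```

Emit:
{"name": "arm_command", "arguments": {"commands": [55,0,0,-0.08,0,55,0,0,-0.16,0,55,0,0,-0.24,0,55,0.07,-0.02,-0.26,0,55,0.15,-0.037,-0.26,0,55,0.22,-0.055,-0.26,0,55,0.3,-0.075,-0.26,0,55,0.38,-0.095,-0.26,0,55,0.45,-0.111,-0.26,0,55,0.4515,-0.111,-0.26,0]}}

```text
time: 57.23
position: [0.5165, 0.1832, 0.1528]
tcp_rot: [0.843, 0.538, 0.002, 0.0]
force: [-0.4, -0.3, 0.1]
grip_width: 0.0568
grasp_force: 106.4
```

Emit:
{"name": "arm_command", "arguments": {"commands": [55,0,0,0.03,0,55,0,0,0.04,0,55,0,0,0.04,0,55,0,0,0.04,0]}}

```text
time: 57.57
position: [0.5146, 0.1773, 0.1321]
tcp_rot: [0.844, 0.536, -0.0, -0.0]
force: [0.0, -1.1, -1.2]
grip_width: 0.057
grasp_force: 106.4
```

```bash
python3 -c "
from sp import *
go((.5154,.1776,.11,64.9),(.5154,.1776,.1025,64.9))"
```

```text
t 57.57 p [0.5146 0.1773 0.1321] yaw 64.84 F [ 0.  -1.1 -1.2] w 0.057 g 106.4
(0.5154, 0.1776, 0.11, 64.9) -> [0.0013 0.0012 0.0442] roll -0.0006
(0.5154, 0.1776, 0.1025, 64.9) -> [0.0013 0.0012 0.0592] roll -0.0006
```

Emit:
{"name": "arm_command", "arguments": {"commands": [55,0.0008,0.0008,0.02,0,55,0.0008,0.0008,0.035,0,55,0.0008,0.0008,0.044,0,55,0.0008,0.0008,0.044,0,55,0.0008,0.0008,0.05,0,55,0.0008,0.0008,0.056,0,55,0.0008,0.0008,0.056,0,55,0.0008,0.0008,0.056,0]}}

```text
time: 58.23
position: [0.5154, 0.1779, 0.104]
tcp_rot: [0.844, 0.536, -0.0, -0.0]
force: [0.5, 0.3, -1.2]
grip_width: 0.0565
grasp_force: 106.7
```

```bash
python3 -c "
from sp import *
go((.5154,.1776,.1017,64.9),(.5154,.1776,.093,64.9))"
```

```text
t 58.23 p [0.5154 0.1779 0.104 ] yaw 64.87 F [ 0.5  0.3 -1.2] w 0.0565 g 106.7
(0.5154, 0.1776, 0.1017, 64.9) -> [-0.0005  0.0003  0.0046] roll -0.0003
(0.5154, 0.1776, 0.093, 64.9) -> [-0.0005  0.0003  0.022 ] roll -0.0003
```

Emit:
{"name": "arm_command", "arguments": {"commands": [55,0,0,0.005,0,55,0,0,0.01,0,55,0,0,0.015,0,55,0,0,0.02,0,55,0,0,0.025,0,55,0,0,0.025,0,55,0,0,0.025,0]}}

```text
time: 58.82
position: [0.5158, 0.178, 0.0926]
tcp_rot: [0.844, 0.536, 0.001, 0.0]
force: [-5.7, -2.3, 23.3]
grip_width: 0.057
grasp_force: 109.3
```

Emit:
{"name": "arm_command", "arguments": {"commands": [55,0,0,-0.0015,0.07,55,0,0,-0.0015,0.14,55,0,0,-0.0015,0.21,55,0,0,-0.0015,0.28,55,0,0,-0.0015,0.35,55,0,0,-0.0015,0.43,55,0,0,-0.0015,0.5,55,0,0,-0.0015,0.58,55,0,0,-0.0015,0.65,55,0,0,-0.0015,0.72]}}

```text
time: 59.65
position: [0.5166, 0.1781, 0.0933]
tcp_rot: [1.0, -0.002, 0.001, -0.0]
force: [-0.4, -2.7, 16.5]
grip_width: 0.0568
grasp_force: 108.1
```

Emit:
{"name": "arm_command", "arguments": {"commands": [55,0,0,0,0.005,55,0,0,0,0.005,55,0,0,0,0.005]}}

```text
time: 59.9
position: [0.5165, 0.1781, 0.0933]
tcp_rot: [1.0, -0.003, 0.001, -0.0]
force: [0.6, -2.6, 17.2]
grip_width: 0.057
grasp_force: 108.2
```

```bash
python3 -c "
from sp import *
go((.5154,.1776,.0987,0));print(arm.read_state()['wrist_torque'])"
```

```text
t 59.9 p [0.5165 0.1781 0.0933] yaw -0.39 F [ 0.6 -2.6 17.2] w 0.057 g 108.2
(0.5154, 0.1776, 0.0987, 0) -> [-0.0023  0.001  -0.0108] roll -0.0043
[-0.32874777  0.03455863 -0.21901534]
```

Emit:
{"name": "arm_command", "arguments": {"commands": [55,0,0,0,0.02,55,0,0,0,0.03,55,0,0,0,0.03]}}

```text
time: 60.15
position: [0.5165, 0.1781, 0.0933]
tcp_rot: [1.0, -0.027, 0.001, -0.0]
force: [-0.4, -0.9, 17.7]
grip_width: 0.0571
grasp_force: 108.1
```

```bash
python3 -c "
from sp import *
go((.5154,.1776,.0987,0));print(arm.read_state()['wrist_torque'])"
```

```text
t 60.15 p [0.5165 0.1781 0.0933] yaw -3.13 F [-0.4 -0.9 17.7] w 0.0571 g 108.1
(0.5154, 0.1776, 0.0987, 0) -> [-0.0021  0.0011 -0.0108] roll -0.0347
[-0.32928349  0.1188729   0.19340926]
```

Emit:
{"name": "arm_command", "arguments": {"commands": [55,0,0,0,0.02,55,0,0,0,0.03,55,0,0,0,0.03]}}

```text
time: 60.4
position: [0.516, 0.178, 0.0932]
tcp_rot: [0.999, -0.051, 0.001, -0.0]
force: [-3.3, -2.7, 18.9]
grip_width: 0.057
grasp_force: 108.3
```

```bash
python3 -c "
from sp import *
go((.5154,.1776,.0987,0));print(arm.read_state()['wrist_torque'])"
```

```text
t 60.4 p [0.516  0.178  0.0932] yaw -5.81 F [-3.3 -2.7 18.9] w 0.057 g 108.3
(0.5154, 0.1776, 0.0987, 0) -> [-0.001   0.0009 -0.011 ] roll -0.0645
[-0.32780409  0.44395271  0.42452109]
```

Emit:
{"name": "arm_command", "arguments": {"commands": [55,0,0,-0.004,0,55,0,0,-0.008,0,55,0,0,-0.011,0,55,0,0,-0.011,0]}}

```text
time: 60.73
position: [0.5158, 0.178, 0.0985]
tcp_rot: [0.999, -0.05, 0.0, -0.0]
force: [-2.7, -1.7, 14.8]
grip_width: 0.0568
grasp_force: 107.6
```

Emit:
{"name": "arm_command", "arguments": {"commands": [70,0,0,0,0,85,0,0,0,0,97,0,0,0,0,97,0,0,0,0,97,0,0,-0.06,0,97,0,0,-0.13,0,97,0,0,-0.2,0,97,0.05,0.08,-0.25,0,97,0.1,0.16,-0.25,0,97,0.14,0.24,-0.25,0]}}

```text
time: 61.57
position: [0.5675, 0.0686, 0.2245]
tcp_rot: [0.999, -0.049, 0.002, -0.0]
force: [0.8, -0.5, -0.1]
grip_width: 0.0827
grasp_force: 0.0
```

Emit:
{"name": "arm_command", "arguments": {"commands": [97,0,0.08,0,0,97,0,0.16,0,0,97,0,0.24,0,0,97,0,0.32,0,0,97,0,0.4,0,0,97,0,0.48,0,0,97,0,0.56,0,0,97,0,0.64,0,0,97,0,0.64,0,0]}}

```text
time: 62.32
position: [0.533, -0.2556, 0.2223]
tcp_rot: [0.999, -0.052, 0.0, 0.001]
force: [-0.3, 1.3, -0.6]
grip_width: 0.0829
grasp_force: 0.0
```

Run:
```python
from sp import *
ims=[]
for n in("top","scene"):
    f=arm.grab_frame(n)
    o=dict(np.load(n+".npz"))
    for q in(o,f): ims.append(cv2.resize(ortho(q,.465,.565,.13,.23,.095,3000),(300,300)))
    W=cloud(f);m=(np.hypot(W[...,0]-.515,W[...,1]-.1775)<.022)&(W[...,2]>.08)
    W0=cloud(o);m0=(np.hypot(W0[...,0]-.515,W0[...,1]-.1775)<.022)&(W0[...,2]>.08)
    print(n,"cap top now",np.median(W[m][:,2]),"start",np.median(W0[m0][:,2]))
    save(f,n+"_end.png")
cv2.imwrite("pics/v7.png",np.vstack([np.hstack(ims[:2]),np.hstack(ims[2:])])[:,:,::-1])
go((.515,.1775,.1,0))
```

```text
top cap top now 0.10074025288549063 start 0.10042659391048167
scene cap top now 0.10331133287097949 start 0.10322024979413481
t 62.42 p [ 0.5331 -0.2507  0.2219] yaw -5.95 F [ 0.6  0.6 -0.5] w 0.0827 g 0.0
(0.515, 0.1775, 0.1, 0) -> [-0.1246 -0.848   0.2442] roll -0.0661
```

View pics/v7.png

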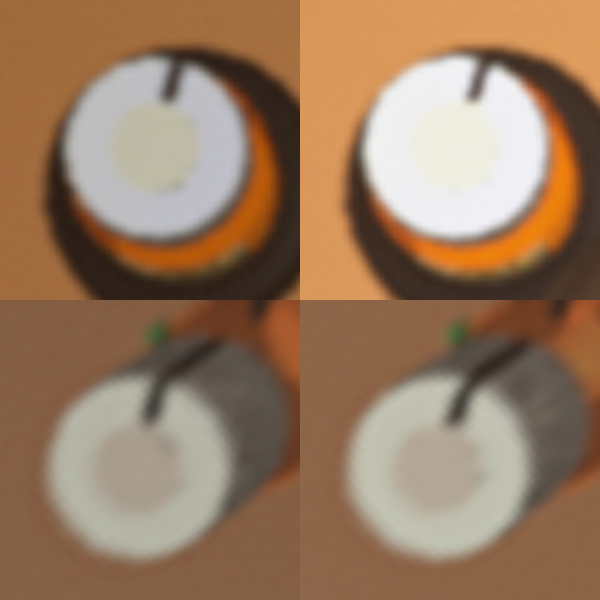

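The cap is back at its starting height, with the ridge in the same direction in both views, (172,80) against (477,80). I'll compare the angle in numbers.

Run:
```python
from sp import *
for n in("top","scene"):
    for q in(dict(np.load(n+".npz")),arm.grab_frame(n)):
        im=ortho(q,.465,.565,.13,.23,.102,5000);g=im.max(2).astype(float)
        hsv=cv2.cvtColor(im,cv2.COLOR_RGB2HSV);b=((hsv[...,1]<70)&(hsv[...,2]>110)).astype(np.uint8)
        k,l,st,c=cv2.connectedComponentsWithStats(b);i=1+np.argmax(st[1:,4])
        (cx,cy),r=cv2.minEnclosingCircle(np.argwhere(l==i)[:,::-1].astype(np.float32))
        a=np.radians(np.arange(-60,40,.5));P=np.zeros(len(a))
        for rr in np.arange(.6,.92,.04)*r:
            x=cx-rr*np.sin(a);y=cy-rr*np.cos(a)
            P+=cv2.remap(g.astype(np.float32),x.astype(np.float32)[None],y.astype(np.float32)[None],1)[0]
        w=np.clip(np.median(P)*.8-P,0,None);print(n,"ridge",np.degrees((w*a).sum()/w.sum()),"c",.565-cy/5000,.23-cx/5000)
```

```text
top ridge -13.738284439708533 c 0.514347198486328 0.17714259033203125
top ridge -19.394762086791193 c 0.5147580810546875 0.1775323669433594
scene ridge -11.02998163709825 c 0.5137612854003906 0.17664559326171875
scene ridge -17.32156201616399 c 0.5147520111083984 0.17638743896484377
```

Run:
```python
from sp import *
ims=[]
for n in("top","scene"):
    f=arm.grab_frame(n)
    hsv=cv2.cvtColor(f["pixels"],cv2.COLOR_RGB2HSV)
    u,v=proj(f,[[.53,.20,.063]])[0].astype(int)
    b=np.zeros((480,640));S=np.s_[v-20:v+20,u-20:u+20]
    p=f["pixels"].astype(float);w=np.clip(p[...,1]-np.maximum(p[...,0],p[...,2])-5,0,None)
    ww=w[S];yy,xx=np.mgrid[v-20:v+20,u-20:u+20];c=((ww*xx).sum()/ww.sum(),(ww*yy).sum()/ww.sum())
    # foot centre: dark disc (foot top), fit from outline
    for z in(.061,.063,.065):
        X=atz(f,c,z);d=X[:2]-[.5149,.1775];print(n,np.round(c,1),int(ww.sum()),z,np.round(X[:2],4),"r",round(np.hypot(*d),4),"ang",round(np.degrees(np.arctan2(d[1],d[0])),1))
    for l in('cap_ridge','vial','cap_locked','open_mark','cap_center'):
        for r in arm.landmark_of(l,f)[:1]: print(l,round(r['confidence'],2),atz(f,r['point'],{'vial':0,'open_mark':.063}.get(l,.089)))
    ims.append(ortho(f,.455,.575,.115,.235,.063,3300))
cv2.imwrite("pics/v8.png",np.hstack(ims)[:,:,::-1])
```

```text
top [nan nan] 0 0.061 [nan nan] r nan ang nan
top [nan nan] 0 0.063 [nan nan] r nan ang nan
top [nan nan] 0 0.065 [nan nan] r nan ang nan
cap_ridge 0.93 [0.54367587 0.16170975 0.089     ]
vial 0.9 [0.51906941 0.1813342  0.        ]
cap_locked 0.94 [0.51743488 0.17487487 0.089     ]
open_mark 0.8 [0.53362657 0.20279964 0.063     ]
cap_center 0.9 [0.51460641 0.18170535 0.089     ]
scene [358.2 209. ] 21 0.061 [0.5349 0.2058] r 0.0347 ang 54.8
scene [358.2 209. ] 21 0.063 [0.536  0.2042] r 0.034 ang 51.7
scene [358.2 209. ] 21 0.065 [0.5371 0.2025] r 0.0334 ang 48.4
cap_ridge 0.8 [0.54504509 0.17269872 0.089     ]
vial 0.79 [0.5125168  0.17698031 0.        ]
cap_locked 0.75 [0.5102512  0.18138941 0.089     ]
open_mark 0.56 [0.53983283 0.20363978 0.063     ]
cap_center 0.9 [0.51273942 0.18011564 0.089     ]<stdin>:9: RuntimeWarning: invalid value encountered in scalar divide
```

View pics/v8.png

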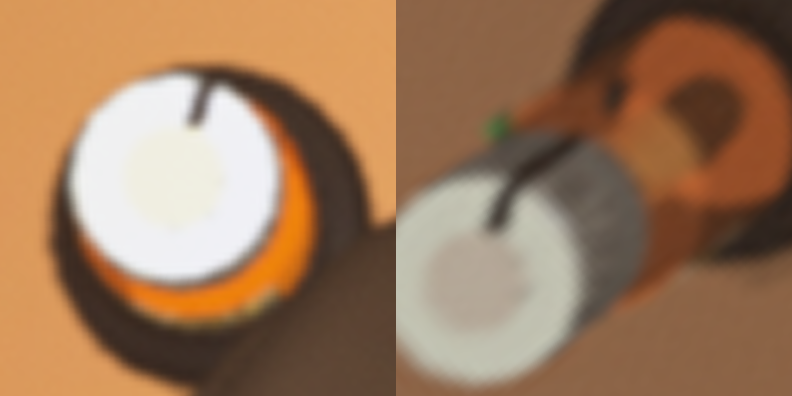

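The measured ridge is about 6° past its starting angle. The marks on the shoulder (black (617,95), green (499,125) in the right half) put the vial's x axis near -15°. I'll go back, press, and turn the cap 4° anticlockwise to bring it to the mark.

```bash
python3 -c "
from sp import *
go((.5155,.178,.15,-5.9))"
```

```text
t 63.12 p [ 0.5336 -0.2492  0.2224] yaw -5.77 F [ 0.1 -0.6 -0.2] w 0.0829 g 0.0
(0.5155, 0.178, 0.15, -5.9) -> [-0.122  -0.8464  0.1447] roll 0.0014
```

Emit:
{"name": "arm_command", "arguments": {"commands": [97,-0.01,-0.08,0,0,97,-0.02,-0.16,0,0,97,-0.03,-0.24,0,0,97,-0.04,-0.32,0,0,97,-0.06,-0.4,0,0,97,-0.07,-0.48,0,0,97,-0.08,-0.56,0,0,97,-0.1,-0.64,0,0,97,-0.11,-0.72,0,0,97,-0.122,-0.8,0,0]}}

```text
time: 63.95
position: [0.5127, 0.1568, 0.2225]
tcp_rot: [0.999, -0.05, 0.0, -0.0]
force: [1.2, -0.8, -0.4]
grip_width: 0.0828
grasp_force: 0.0
```

Emit:
{"name": "arm_command", "arguments": {"commands": [97,0,-0.046,0.04,0,97,0,-0.046,0.08,0,97,0,-0.046,0.12,0,97,0,-0.046,0.12,0,97,0,-0.046,0.12,0]}}

```text
time: 64.37
position: [0.5149, 0.1776, 0.1619]
tcp_rot: [0.999, -0.05, -0.001, 0.0]
force: [-0.2, -0.3, -0.2]
grip_width: 0.0826
grasp_force: 0.0
```

```bash
python3 -c "
from sp import *
go((.5156,.178,.098,-5.8))"
```

```text
t 64.37 p [0.5149 0.1776 0.1619] yaw -5.77 F [-0.2 -0.3 -0.2] w 0.0826 g 0.0
(0.5156, 0.178, 0.098, -5.8) -> [ 0.0015 -0.001   0.1279] roll 0.0003
```

Emit:
{"name": "arm_command", "arguments": {"commands": [97,0,0,0.06,0,97,0,0,0.11,0,97,0,0,0.128,0,97,0,0,0.128,0,97,0,0,0.128,0,75,0,0,0.128,0,60,0,0,0.128,0,55,0,0,0.128,0,55,0,0,0.128,0,55,0,0,0.128,0], "squeeze": 100}}

```text
time: 65.2
position: [0.5164, 0.1779, 0.0998]
tcp_rot: [0.999, -0.05, 0.001, -0.0]
force: [-1.4, -1.1, 9.0]
grip_width: 0.0567
grasp_force: 104.0
```

Emit:
{"name": "arm_command", "arguments": {"commands": [55,0,0,0.004,0,55,0,0,0.008,0,55,0,0,0.011,0,55,0,0,0.011,0,55,0,0,0.011,0]}}

```text
time: 65.62
position: [0.5165, 0.1779, 0.0946]
tcp_rot: [0.999, -0.05, 0.001, -0.0]
force: [-2.1, -1.9, 14.2]
grip_width: 0.0569
grasp_force: 104.9
```

```bash
python3 -c "
from sp import *
go((.5156,.178,.098,-1.8));print(arm.read_state()['wrist_torque'])"
```

```text
t 65.62 p [0.5165 0.1779 0.0946] yaw -5.77 F [-2.1 -1.9 14.2] w 0.0569 g 104.9
(0.5156, 0.178, 0.098, -1.8) -> [-0.0017  0.     -0.0069] roll -0.0441
[-0.42193719  0.41046779  0.0859623 ]
```

Emit:
{"name": "arm_command", "arguments": {"commands": [55,0,0,0,-0.02,55,0,0,0,-0.045,55,0,0,0,-0.045,55,0,0,0,-0.045,55,0,0,-0.005,-0.045,55,0,0,-0.01,-0.045,55,0,0,-0.01,-0.045]}}

```text
time: 66.2
position: [0.5167, 0.1781, 0.0999]
tcp_rot: [1.0, -0.015, 0.001, -0.0]
force: [-0.5, 0.2, 9.7]
grip_width: 0.0567
grasp_force: 104.6
```

Emit:
{"name": "arm_command", "arguments": {"commands": [70,0,0,0,0,85,0,0,0,0,97,0,0,0,0,97,0,0,0,0,97,0,0,-0.06,0,97,0,0,-0.13,0,97,0,0,-0.2,0,97,0.05,0.08,-0.25,0,97,0.1,0.16,-0.25,0,97,0.14,0.24,-0.25,0]}}

```text
time: 67.03
position: [0.5751, 0.0723, 0.2248]
tcp_rot: [1.0, -0.014, 0.002, -0.0]
force: [1.5, 0.5, -1.4]
grip_width: 0.0828
grasp_force: 0.0
```

Emit:
{"name": "arm_command", "arguments": {"commands": [97,0,0.08,0,0,97,0,0.16,0,0,97,0,0.24,0,0,97,0,0.32,0,0,97,0,0.4,0,0,97,0,0.48,0,0,97,0,0.56,0,0,97,0,0.64,0,0,97,0,0.64,0,0]}}

```text
time: 67.78
position: [0.5634, -0.2536, 0.2224]
tcp_rot: [1.0, -0.017, 0.0, 0.001]
force: [-1.4, -0.7, -0.5]
grip_width: 0.0828
grasp_force: 0.0
```

Run:
```python
from sp import *
go((.5156,.178,.098,-1.8))
for n in("top","scene"):
    for q in(dict(np.load(n+".npz")),arm.grab_frame(n)):
        im=ortho(q,.465,.565,.13,.23,.102,5000);g=im.max(2).astype(float)
        hsv=cv2.cvtColor(im,cv2.COLOR_RGB2HSV);b=((hsv[...,1]<70)&(hsv[...,2]>110)).astype(np.uint8)
        k,l,st,c=cv2.connectedComponentsWithStats(b);i=1+np.argmax(st[1:,4])
        (cx,cy),r=cv2.minEnclosingCircle(np.argwhere(l==i)[:,::-1].astype(np.float32))
        a=np.radians(np.arange(-60,40,.5));P=np.zeros(len(a))
        for rr in np.arange(.6,.92,.04)*r:
            x=cx-rr*np.sin(a);y=cy-rr*np.cos(a)
            P+=cv2.remap(g.astype(np.float32),x.astype(np.float32)[None],y.astype(np.float32)[None],1)[0]
        w=np.clip(np.median(P)*.8-P,0,None);print(n,"ridge",np.degrees((w*a).sum()/w.sum()))
        W=cloud(q);m=(np.hypot(W[...,0]-.515,W[...,1]-.1775)<.022)&(W[...,2]>.08);print("top z",np.median(W[m][:,2]))
```

```text
t 67.78 p [ 0.5634 -0.2536  0.2224] yaw -1.94 F [-1.4 -0.7 -0.5] w 0.0828 g 0.0
(0.5156, 0.178, 0.098, -1.8) -> [-0.125  -0.8601  0.2469] roll -0.0015
top ridge -13.738284439708533
top z 0.10042659391048167
top ridge -15.968198895384612
top z 0.10062461865838768
scene ridge -11.02998163709825
top z 0.10322024979413481
scene ridge -13.304178701266828
top z 0.10331415804359681
```

```bash
python3 -c "
from h import *
print(arm.close_job())"
```

```text
the job is handed in; nothing more can be done
None
```

The job is handed in: all five spent cells went into the vial, fresh cells are home against the back wall in all three holders, and the cap is back on at its locked height, with its ridge about 2° clockwise of its starting angle (within the 3° limit) after I corrected a roughly 6° over-turn.

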